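Free the transformer jammed in the feed chute and put the waiting parts back

ROBOT

A 7-joint arm with a two-finger parallel gripper is mounted at the origin on a cart in front of the work surface, level with it; the furniture and walls round the work are solid. World frame = base frame: x ahead of the robot, y to its left, z up, the work surface at z = 0. Lengths are in m, angles in rad, forces in N, time in s.
With the tool pointing down it reaches from about 0.425 to 0.875 m from the base axis. Payload 4.7 kg.
Tool frame: the origin (TCP) lies at the very end of the fingers, on their centre line; the grasp point (between the pads) lies behind it (ctrl.tcp_to_grasp is the z of the grasp point in the tool frame, in m); z points along the fingers, y is the line along which they close (so a half turn about z gives the same grasp; the last joint's range is limited). The gripper opens to 87 mm and grips with 3 to 60 N. Pads are 19 mm wide; open, the fingers measure 117 mm over their backs; the gripper's body (75 mm by 190 mm) begins 51 mm behind the grasp point.
Start: joints at [1.263, 0.321, -0.07, 1.45, 0.023, 1.371, -0.057], TCP at [0.206, -0.617, 0.223] pointing down, gripper open.
Joint ranges: [-2.86, 2.86], [-0.3, 2.09], [-1.38, 1.24], [0.06, 2.45], [-1.56, 4.7], [0.09, 2.05], [-2.69, 2.69]. Speed limits (rad/s): [2.57, 2.57, 3.14, 3.14, 3.14, 3.14, 3.14].

INTERFACE

Orientations are given as a rotation vector (axis times angle).
In Python, from bench import ctrl gives the robot as it stands.
- The arm moves only by the tool step_arm, never from a script. Its argument "targets" is a list of rows, each a list of 7 numbers: the shift along the world's x, y, z in cm, then the turn, a rotation vector about the world's x, y, z in degrees, then the opening, from 0 (shut) to 1 (fully open). A call has exactly 5 rows; each row shifts and turns the commanded pose from where the row before left it; what a row does not reach is not made up. A row lasts 1/12 s, in which the tool goes at most 41.7 mm and 7.16 degrees, less where a joint would pass 70% of its speed; a pose out of reach is approached as far as the arm can. A call with a gripper value outside its range is refused whole. The fingers move at their own pace and stop on an object; "force" is the grip in N (left out, the last holds). Time passes only in rows, so rows that do not move let the fingers close, or fill a call up. It gives the time, the measured TCP pose, the force, the opening and the grip force at its end, in the units of the state.
- ctrl.get_state(): the state, without advancing time (a new reading comes with each control period).
- ctrl.get_image(name): name is "scene" or "top" or "wrist"; returns (picture, depth): 400x640x3 uint8, red, green, blue; 400x640 float32, m along the optical axis (not along the pixel's ray), 0 where there is no reading.
- ctrl.camera_params(name): a dict with "intrinsics" (3x3 intrinsics, pixels), "distortion" ([k1, k2, p1, p2, k3] as OpenCV has them; the pictures are not rectified), "rvec" (rotation vector, rad) and "tvec" (3), from world to camera coordinates, as OpenCV has them; the wrist camera has in their place "hand_eye" (4x4, takes a point from camera to tool coordinates, whose origin is the TCP and whose axes are the flange's). Camera axes: x right, y down, z forward; pixel columns grow to the right and rows downward; lengths in m; the calibration is good to about 2 mm. A picture is of the moment at which its call begins: read the wrist's pose just before it. camera_params takes no time and is no camera call.
- ctrl.close_job(): hands the job in; it is judged then, once.
The state is a dict: "time": time; "joint_positions": joint angles; "qd": joint speeds; "joint_torque": joint torques, N m; "position": TCP position; "tool_rot": TCP orientation; "ft_force": force on the tool from outside, world axes, zero at the start; "torque": the same for the moment, N m; "grip_width": opening from 0.0 (shut) to 1.0 (fully open); "grip_force": force on a finger pad.
Only numpy, scipy, OpenCV 4.12 (cv2) and the standard library are available. Lean on these libraries where they do the work, as an engineer would, in place of code of your own. Each camera call takes 0.05 s, during which the arm holds its last target. There are 200 camera calls.

TASK

The open-core transformer for the next board has jammed under the orange hold-down tabs of the feed chute, behind a blue and a red potted transformer that wait on the landing shelf. Stand both potted ones in the pink-lined black tray, push the jammed one back up the chute until it is clear of the tabs, lift it out and stand it upright on the middle of the bare perfboard. Then put the blue and the red one back on the landing shelf, each upright, square and on the very spot where it stood, so that the feed order stays the same.

Things in the scene. Friction and masses are not known exactly. Their poses are not given: they have to be found in the camera images.
- chute: Fixed aluminium feed chute on a dark base plate, 270 x 100 mm. Origin: underside of the base, on the centre line; +x points up the chute, away from the landing; z up. Level landing shelf: top 34 mm above the origin, x from -136 to -15 mm, 92 mm wide, rims 3 to 5 mm high at its front and sides; then the floor rises towards +x
- slope_foot (a point): Point on the chute's centre line where the floor, 132 mm long, starts to rise at 0.21 rad. From 8 to 42 mm up the slope it lies between cheeks 41 mm high, 48 mm apart. Two orange hold-down tabs reach in from them, 12 to 40 mm up the slope, underside 38 and top 41 mm above the floor, slot 35 mm wide between them for a pushing fingertip. Axes as chute
- window (a point): Point on the chute floor, centre line, 85 mm up the slope from slope_foot: middle of the open window, where only low guides (5 mm high) stand beside the floor and a part can be gripped across and lifted out. An upper stop 11 mm high closes the floor 47 mm farther up. Axes as chute
- blue_transformer: Blue potted transformer, a block 40 (x) x 45 (y) x 34 (z) mm, six thin brass pins 6 mm high on top (for show, not solid), about 0.22 kg. Origin: centre of its underside, z up. Waits on the landing shelf, x roughly along the chute, in front of or behind the red one at random (52 mm between centres); grip it across y
- red_transformer: Red potted transformer, same shape, size, mass and origin as the blue one; waits on the landing shelf in the other place
- open_transformer: Grey core, yellow winding, 0.31 kg, jammed in the chute foot, tilted with the slope, x up the slope. Origin: centre of underside, at the start about 31 mm up the slope; clear of the tabs beyond 60. Core 50 mm in x, its end faces 31 mm wide, 8 to 31 mm high: push the lower one. Winding frame 38 (x) x 45 (y) x 36 mm: grip across y. Friction holds it anywhere on the slope; sliding takes a few N
- tray: Fixed black antistatic tray with pink foam, 124 (x) x 164 (y) x 19 mm; foam 112 x 152 mm, its top 6 mm above the origin. Origin: centre of the underside. Holds the two potted parts side by side along y, 36 mm either side of the origin. Between tray and chute the iron's lead hangs 0.17 m high (y -0.23 to -0.14) and a magnifier stands 0.20 m high: carry things over them
- board: Fixed bare brown perfboard lying flat, 100 (x) x 155 (y) mm, its top 2 mm above the origin. Origin: centre of the underside. Lies beside the tray, nearer to or farther from the robot than it at random
Not all that is in view belongs to the job. What is shaped like the open_transformer but green or turquoise is not meant.

How it is judged:
By the outcome, as a careful person would: the job done as asked, in the order asked, and still so for the second after the job is handed in, with the robot touching nothing.
It also fails if it takes over 150 s, if anything falls off the work surface, if the arm or the gripper's body presses on something with over 40 N, if the wrist force passes 120 N, or if a joint passes its speed limit or range.

## Working session

There is one attempt and no reset: what is moved stays moved. The work goes in short steps, Python scripts to look and compute and a tool call to move; the robot and the scene stay as the last step left them, time stands still between calls to the robot, and variables do not carry over. Pictures are saved under pics/ and viewed, at most 14 in all, crops included, and the job is handed in when it is done.

Besides the shell and the picture viewer there is one more tool, called after "Emit:" in YAML: its name, and indented under it one key for each argument. step_arm: Moves the arm, as the interface text tells. Its arguments: {"type":"object","properties":{"targets":{"type":"array"},"force":{"type":"number"}},"required":["targets"]}

```bash
ls; mkdir -p pics; cat > h.py <<'E'
import numpy as np, cv2
from scipy.spatial.transform import Rotation as R
from bench import ctrl
def cam(name, st=None):
    p=ctrl.camera_params(name); K=np.array(p["intrinsics"]); D=np.array(p["distortion"])
    if name=="wrist":
        st=st or ctrl.get_state()
        T=np.eye(4);T[:3,:3]=R.from_rotvec(st["tool_rot"]).as_matrix();T[:3,3]=st["position"]
        W=T@np.array(p["hand_eye"])
    else:
        M=np.eye(4);M[:3,:3]=R.from_rotvec(np.ravel(p["rvec"])).as_matrix();M[:3,3]=np.ravel(p["tvec"]);W=np.linalg.inv(M)
    return K,D,W
def rays(c,uv):
    K,D,W=c; n=cv2.undistortPoints(np.float64(uv).reshape(-1,1,2),K,D)[:,0]
    return np.c_[n,np.ones(len(n))]@W[:3,:3].T, W[:3,3]
def onplane(c,uv,z):
    d,o=rays(c,uv); return o+d*((z-o[2])/d[:,2])[:,None]
def depthpts(c,uv,dep):
    d,o=rays(c,uv); uv=np.int64(np.round(np.float64(uv).reshape(-1,2))); return o+d*dep[uv[:,1],uv[:,0]][:,None]
def cross(c1,u1,c2,u2):
    A=[];b=[]
    M=np.zeros((3,3));v=np.zeros(3)
    for c,u in((c1,u1),(c2,u2)):
        d,o=rays(c,[u]);d=d[0]/np.linalg.norm(d);P=np.eye(3)-np.outer(d,d);M+=P;v+=P@o
    return np.linalg.solve(M,v)
def proj(c,P):
    K,D,W=c;M=np.linalg.inv(W);return cv2.projectPoints(np.float64(P).reshape(-1,1,3),cv2.Rodrigues(M[:3,:3])[0],M[:3,3],K,D)[0][:,0]
def shot(name,tag):
    st=ctrl.get_state();im,d=ctrl.get_image(name);cv2.imwrite(f"pics/{tag}.png",im[...,::-1]);np.savez(f"pics/{tag}.npz",im=im,d=d,pos=st["position"],rot=st["tool_rot"]);return im,d,cam(name,st)
def load(tag,name):
    f=np.load(f"pics/{tag}.npz");return f["im"],f["d"],cam(name,dict(position=f["pos"],tool_rot=f["rot"]))
E
python3 - <<'E'
from h import *
for n in("top","scene","wrist"):
    im,d,c=shot(n,n+"0"); print(n,c[2].round(3).tolist(),c[0].round(0).tolist())
print(ctrl.get_state(),ctrl.tcp_to_grasp)
E
```

```text
pics
top [[-0.021, -0.984, 0.179, 0.318], [-1.0, 0.023, 0.006, 0.053], [-0.01, -0.179, -0.984, 1.112], [0.0, 0.0, 0.0, 1.0]] [[383.0, 0.0, 309.0], [0.0, 383.0, 202.0], [0.0, 0.0, 1.0]]
scene [[-0.741, -0.369, 0.561, -0.273], [-0.671, 0.385, -0.634, 0.939], [0.018, -0.846, -0.533, 0.771], [0.0, 0.0, 0.0, 1.0]] [[436.0, 0.0, 312.0], [0.0, 436.0, 200.0], [0.0, 0.0, 1.0]]
wrist [[0.316, -0.919, -0.235, 0.269], [-0.949, -0.307, -0.077, -0.596], [-0.001, 0.247, -0.969, 0.384], [0.0, 0.0, 0.0, 1.0]] [[301.0, 0.0, 318.0], [0.0, 301.0, 197.0], [0.0, 0.0, 1.0]]
{'time': 0.15, 'joint_positions': array([ 1.26307307,  0.32161732, -0.07011322,  1.45141798,  0.02258407,
        1.37076391, -0.05688768]), 'qd': array([-0.00075967, -0.0012635 ,  0.0012712 , -0.00259592, -0.00014939,
       -0.00034561, -0.00096675]), 'joint_torque': array([-5.61664237e-04, -4.91796005e+01, -4.04690411e-01, -3.12876964e+01,
       -6.38962677e-02,  4.04948776e-02,  1.15521029e-04]), 'position': array([ 0.2054398 , -0.61624114,  0.2217243 ]), 'tool_rot': array([-3.09962089e+00, -5.03211983e-01,  4.52125618e-04]), 'ft_force': array([0.3890063 , 0.03008521, 0.19015082]), 'torque': array([-0.04382032, -0.00168491,  0.01801398]), 'grip_force': 0.0, 'grip_width': 1.0033407398681609} -0.0187
```

View pics/top0.png

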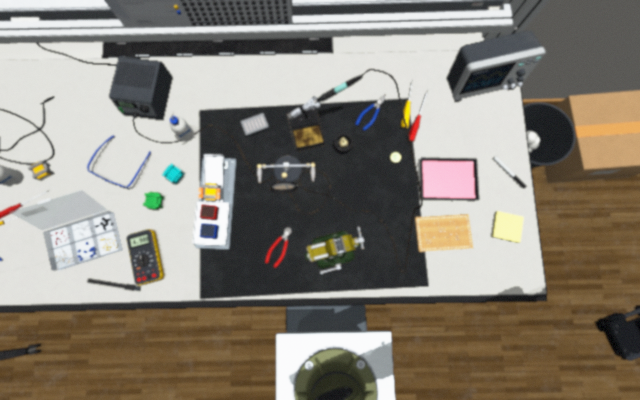

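View pics/scene0.png

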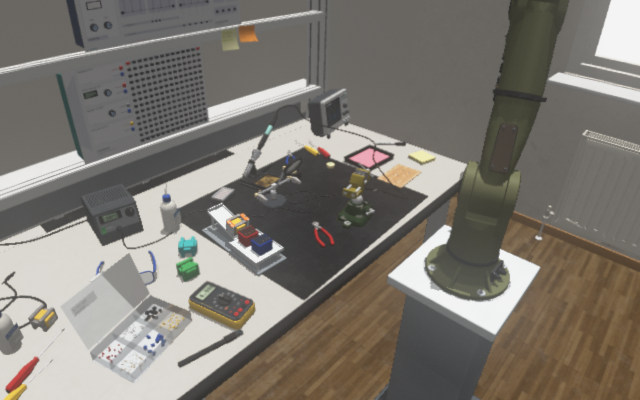

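The top view shows the chute at about (215,200). The landing is towards the robot: blue in front (207,232), red behind it (208,213), and the jammed part at (210,192). The tray is at (449,180) and the board at (444,232), nearer to the robot. The scene view shows the same layout, with the magnifier at (272,190) and an olive machine at (355,195).

```bash
python3 - <<'E'
from h import *
im,d,c=load("top0","top")
hsv=cv2.cvtColor(im,cv2.COLOR_RGB2HSV)
def m(lo,hi,box):
    k=cv2.inRange(hsv,lo,hi);q=np.zeros_like(k);x0,y0,x1,y1=box;q[y0:y1,x0:x1]=k[y0:y1,x0:x1];return q
for n,lo,hi,box,z in(("blue",(100,90,20),(130,255,255),(190,150,235,250),.074),("red",(0,90,20),(8,255,255),(190,150,235,250),.074),("yel",(12,90,120),(32,255,255),(190,150,235,210),.085),("pink",(150,40,120),(179,255,255),(400,150,500,205),.006),("board",(8,60,100),(25,255,255),(400,205,490,260),.002)):
    q=m(lo,hi,box);r=cv2.minAreaRect(cv2.findNonZero(q));print(n,int((q>0).sum()),r,onplane(c,[r[0]],z).round(3)); 
    b=onplane(c,cv2.boxPoints(r),z);print(b[:,:2].round(3).tolist())
    ys,xs=np.nonzero(q);print(" depthz",np.nanmedian(depthpts(c,np.c_[xs,ys],d),0).round(3))
# obstacles: heights over mat
g=np.array([[u,v] for v in range(60,300,4) for u in range(195,490,4)]);P=depthpts(c,g,d)
for i in np.nonzero((P[:,2]>.1)&(d[g[:,1],g[:,0]]>0))[0]:print(g[i].tolist(),P[i].round(2).tolist(),end=' ')
E
```

```text
blue 107 ((208.92214965820312, 230.85655212402344), (15.753219604492188, 12.946611404418945), 5.19442892074585) [[0.434 0.335 0.074]]
[[0.419, 0.357], [0.454, 0.355], [0.449, 0.312], [0.414, 0.314]]
 depthz [0.431 0.327 0.068]
red 129 ((208.9276123046875, 211.86898803710938), (15.612550735473633, 12.70595932006836), 4.763641834259033) [[0.486 0.336 0.074]]
[[0.471, 0.358], [0.506, 0.356], [0.502, 0.313], [0.467, 0.316]]
 depthz [0.484 0.334 0.068]
yel 224 ((209.5, 191.5), (17.0, 21.0), 90.0) [[0.541 0.333 0.085]]
[[0.566, 0.362], [0.565, 0.304], [0.517, 0.303], [0.518, 0.361]]
 depthz [0.541 0.335 0.074]
pink 2010 ((448.5, 179.0), (38.0, 53.0), 90.0) [[ 0.58  -0.353  0.006]]
[[0.64, -0.279], [0.636, -0.436], [0.521, -0.425], [0.524, -0.271]]
 depthz [ 0.578 -0.351  0.006]
board 1873 ((443.18994140625, 231.7438201904297), (36.50149917602539, 55.03668212890625), 84.5596694946289) [[ 0.424 -0.326  0.002]]
[[0.472, -0.245], [0.483, -0.405], [0.378, -0.405], [0.366, -0.248]]
 depthz [ 0.422 -0.324  0.002]
[455, 60] [0.9, -0.36, 0.11] [459, 60] [0.89, -0.37, 0.13] [463, 60] [0.88, -0.37, 0
[... 3860 characters left out ...]
.11] [327, 248] [0.38, 0.02, 0.13] [331, 248] [0.38, 0.01, 0.15] [335, 248] [0.38, -0.0, 0.15] [339, 248] [0.38, -0.01, 0.15] [343, 248] [0.38, -0.02, 0.14] [347, 248] [0.37, -0.03, 0.15] [351, 248] [0.37, -0.04, 0.14] [363, 248] [0.38, -0.08, 0.12] [311, 252] [0.37, 0.06, 0.13] [315, 252] [0.37, 0.05, 0.11] [319, 252] [0.37, 0.04, 0.11] [323, 252] [0.37, 0.03, 0.12] [327, 252] [0.37, 0.02, 0.12] [331, 252] [0.37, 0.01, 0.14] [335, 252] [0.37, -0.0, 0.15] [339, 252] [0.37, -0.01, 0.12] [311, 256] [0.36, 0.06, 0.13] [315, 256] [0.36, 0.05, 0.11] [319, 256] [0.36, 0.04, 0.12] [323, 256] [0.36, 0.03, 0.12] [327, 256] [0.36, 0.02, 0.12] [311, 260] [0.35, 0.06, 0.13] [315, 260] [0.35, 0.05, 0.11]
```

Emit:
step_arm:
  targets:
    - [2.1,1.8,1.5,0,0,-1.2,1]
    - [2.1,1.8,1.5,0,0,-1.2,1]
    - [2.1,1.8,1.5,0,0,-1.2,1]
    - [2.1,1.8,1.5,0,0,-1.2,1]
    - [2.1,1.8,1.5,0,0,-1.2,1]

```text
time: 0.57
position: [0.3113, -0.5255, 0.2979]
tool_rot: [-3.123, -0.338, 0.001]
ft_force: [0.6, -0.1, 0.7]
grip_width: 1.002
grip_force: 0.0
```

Emit:
step_arm:
  targets:
    - [2.1,1.8,0.7,0,0,-1.2,1]
    - [2.1,1.8,0.7,0,0,-1.2,1]
    - [2.1,1.8,0.7,0,0,-1.2,1]
    - [2.1,1.8,0.7,0,0,-1.2,1]
    - [2.1,1.8,0.7,0,0,-1.2,1]

```text
time: 0.98
position: [0.4163, -0.4356, 0.3327]
tool_rot: [-3.137, -0.175, 0.001]
ft_force: [1.5, -0.4, -0.9]
grip_width: 1.004
grip_force: 0.0
```

Emit:
step_arm:
  targets:
    - [2.1,1.9,0,0,0,-1.2,1]
    - [2.1,1.9,0,0,0,-1.2,1]
    - [2.1,1.9,0,0,0,-1.2,1]
    - [2.1,1.9,0,0,0,-1.2,1]
    - [0,0,0,0,0,0,1]

```text
time: 1.4
position: [0.5047, -0.3538, 0.332]
tool_rot: [-3.137, -0.06, -0.004]
ft_force: [1.1, 1.3, -0.3]
grip_width: 1.0
grip_force: 0.0
```

```bash
python3 - <<'E'
from h import *
im,d,c=shot("wrist","w1")
hsv=cv2.cvtColor(im,cv2.COLOR_RGB2HSV)
for n,lo,hi,z in(("pink",(145,40,120),(179,255,255),.006),("board",(8,60,100),(25,255,255),.002)):
    q=cv2.morphologyEx(cv2.inRange(hsv,lo,hi),cv2.MORPH_CLOSE,np.ones((9,9)))
    k=max(cv2.findContours(q,0,2)[0],key=cv2.contourArea);r=cv2.minAreaRect(np.float32(onplane(c,k[:,0],z)[:,:2]));print(n,r,cv2.contourArea(k),k[:,0].min(0),k[:,0].max(0))
    mk=np.zeros_like(q);cv2.drawContours(mk,[k],-1,255,-1);ys,xs=np.nonzero(mk);P=depthpts(c,np.c_[xs,ys],d);print(np.median(P,0).round(4))
E
```

```text
pink ((0.5779232978820801, -0.3536078929901123), (0.15433260798454285, 0.11448199301958084), 87.58419799804688) 7115.5 [271  75] [372 156]
[ 0.5803 -0.3533  0.0067]
board ((0.5755661129951477, -0.7385778427124023), (0.27372586727142334, 0.39876997470855713), 89.97535705566406) 25188.5 [457   0] [639 241]
[ 0.5791 -1.2585 -0.7595]
```

View pics/w1.png

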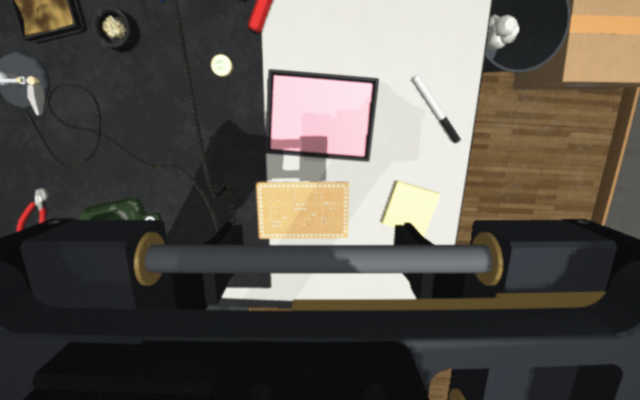

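Tray foam at rows 72–158, columns 268–375; the board is at (257–348, 181–238), both clear. Next I go over to the chute.

Emit:
step_arm:
  targets:
    - [-0.2,3.5,0,0,0,-0.3,1]
    - [-0.2,3.5,0,0,0,-0.3,1]
    - [-0.2,3.5,0,0,0,-0.3,1]
    - [-0.2,3.5,0,0,0,-0.3,1]
    - [-0.2,3.5,0,0,0,-0.3,1]

```text
time: 1.87
position: [0.4885, -0.1853, 0.3324]
tool_rot: [3.141, 0.0, -0.001]
ft_force: [1.2, 0.1, 0.0]
grip_width: 0.999
grip_force: 0.0
```

Emit:
step_arm:
  targets:
    - [-0.2,3.5,0,0,0,-0.3,1]
    - [-0.2,3.5,0,0,0,-0.3,1]
    - [-0.2,3.5,0,0,0,-0.3,1]
    - [-0.2,3.5,0,0,0,-0.3,1]
    - [-0.2,3.5,0,0,0,-0.3,1]

```text
time: 2.28
position: [0.4789, -0.0103, 0.3326]
tool_rot: [3.14, -0.041, 0.0]
ft_force: [0.9, 0.5, -0.3]
grip_width: 1.001
grip_force: 0.0
```

Emit:
step_arm:
  targets:
    - [-0.2,3.5,0,0,0,-0.3,1]
    - [-0.2,3.5,0,0,0,-0.3,1]
    - [-0.2,3.5,0,0,0,-0.3,1]
    - [-0.2,3.5,0,0,0,-0.3,1]
    - [-0.2,3.5,0,0,0,-0.3,1]

```text
time: 2.7
position: [0.4694, 0.1646, 0.3327]
tool_rot: [3.139, -0.082, 0.001]
ft_force: [0.8, 0.5, 1.0]
grip_width: 0.998
grip_force: 0.0
```

Emit:
step_arm:
  targets:
    - [-0.2,3.5,-1,0,0,-0.3,1]
    - [-0.2,3.5,-1,0,0,-0.3,1]
    - [-0.2,3.5,-1,0,0,-0.3,1]
    - [-0.2,3.0,-1,0,0,-0.3,1]
    - [0,0,0,0,0,0,1]

```text
time: 3.12
position: [0.4584, 0.3046, 0.2905]
tool_rot: [-3.138, 0.098, 0.007]
ft_force: [-1.1, -0.4, 0.0]
grip_width: 1.006
grip_force: 0.0
```

Emit:
step_arm:
  targets:
    - [0,0,0,0,0,0,1]
    - [0,0,0,0,0,0,1]
    - [0,0,0,0,0,0,1]
    - [0,0,0,0,0,0,1]
    - [0,0,0,0,0,0,1]

```text
time: 3.53
position: [0.4624, 0.298, 0.293]
tool_rot: [3.139, -0.115, 0.002]
ft_force: [-0.1, -0.9, 0.4]
grip_width: 1.005
grip_force: 0.0
```

```bash
python3 - <<'E'
from h import *
im,d,c=shot("wrist","w2")
cv2.imwrite("pics/w2c.png",cv2.resize(im[0:240,150:550],None,fx=2,fy=2,interpolation=cv2.INTER_CUBIC)[...,::-1])
im,d,c1=load("w1","wrist");it,dt,ct=load("top0","top")
def quad(im,c,box,lo,hi,z):
    k=cv2.inRange(cv2.cvtColor(im,cv2.COLOR_RGB2HSV),lo,hi);q=np.zeros_like(k);x0,y0,x1,y1=box;q[y0:y1,x0:x1]=k[y0:y1,x0:x1]
    q=cv2.morphologyEx(q,cv2.MORPH_CLOSE,np.ones((7,7)));k=max(cv2.findContours(q,0,2)[0],key=cv2.contourArea)
    r=cv2.minAreaRect(np.float32(onplane(c,k[:,0],z)[:,:2]));return r
for n,lo,hi,b1,b2,z in(("board",(8,60,100),(25,255,255),(250,170,352,245),(400,205,490,260),.002),("pink",(145,40,120),(179,255,255),(255,60,385,165),(400,150,500,205),.006)):
    r1=quad(im,c1,b1,lo,hi,z);r2=quad(it,ct,b2,lo,hi,z);print(n,r1,r2)
    u1=proj(c1,[*r1[0],z])[0];u2=proj(ct,[*r2[0],z])[0];print("two-view",cross(c1,u1,ct,u2).round(4),depthpts(c1,[u1],d).round(4))
E
```

```text
board ((0.4211239218711853, -0.3289811611175537), (0.10352669656276703, 0.15619266033172607), 2.359593629837036) ((0.4223329424858093, -0.32505837082862854), (0.10500309616327286, 0.15680882334709167), 2.2111618518829346)
two-view [ 0.4214 -0.3276 -0.0013] [[ 0.421  -0.329   0.0016]]
pink ((0.5780305862426758, -0.3536440134048462), (0.15433327853679657, 0.11448165774345398), 87.58346557617188) ((0.5799855589866638, -0.35086965560913086), (0.15479938685894012, 0.11579617112874985), 88.13165283203125)
two-view [ 0.5794 -0.3528  0.0028] [[ 0.578  -0.3536  0.0061]]
```

View pics/w2c.png

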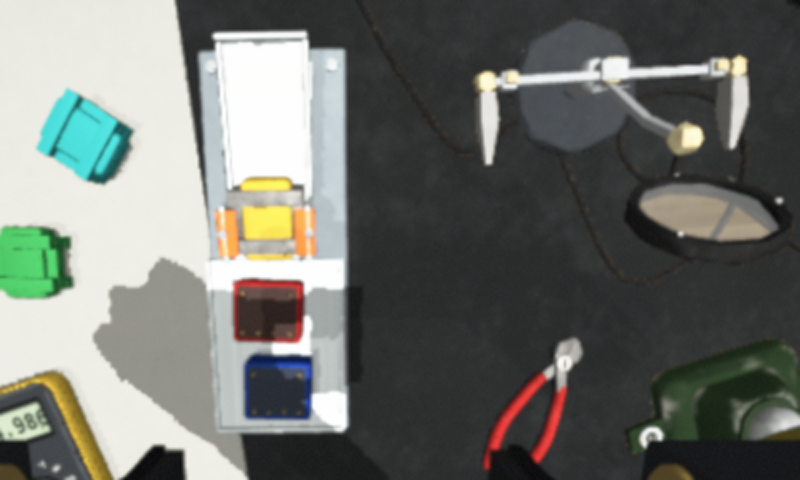

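The crop shows red at crop (268,310), blue at (278,387), the jammed part between the orange tabs at (267,220), and the slope floor running up to (262,37).

```bash
cat >> h.py <<'E'
def plane_rect(im,d,c,lo,hi,box,tol=.003):
    "top face by colour and height: median top z, min-area rect of the points on it"
    k=cv2.inRange(cv2.cvtColor(im,cv2.COLOR_RGB2HSV),lo,hi);x0,y0,x1,y1=box
    q=np.zeros_like(k);q[y0:y1,x0:x1]=k[y0:y1,x0:x1];q=cv2.morphologyEx(q,cv2.MORPH_CLOSE,np.ones((5,5)))
    ys,xs=np.nonzero(q);P=depthpts(c,np.c_[xs,ys],d);z=np.median(P[:,2])
    s=abs(P[:,2]-z)<tol;uv=np.c_[xs,ys][s];m=np.zeros_like(q);m[uv[:,1],uv[:,0]]=255;m=cv2.morphologyEx(m,cv2.MORPH_OPEN,np.ones((3,3)))
    k=max(cv2.findContours(m,0,1)[0],key=cv2.contourArea)
    return z,cv2.minAreaRect(np.float32(onplane(c,k[:,0],z)[:,:2])),len(uv)
BLUE=((100,60,15),(135,255,255));RED=((0,80,15),(8,255,255))
E
python3 - <<'E'
from h import *
im,d,c=load("w2","wrist")
print("blue",plane_rect(im,d,c,*BLUE,(260,165,320,215)))
print("red",plane_rect(im,d,c,*RED,(255,132,312,175)))
it,dt,ct=load("top0","top")
for n,col,b in(("blue",BLUE,(190,221,235,250)),("red",RED,(190,203,235,223))):print("top",n,plane_rect(it,dt,ct,*col,b,.006))
g=np.array([[u,v] for v in range(10,225) for u in range(240,335)]);P=depthpts(c,g,d)
hs=cv2.cvtColor(im,cv2.COLOR_RGB2HSV)[g[:,1],g[:,0]]
# profile along x over y band at chute centre
for x in np.arange(.36,.70,.01):
    s=(abs(P[:,0]-x)<.004); 
    if s.sum(): 
        h=[ (np.median(P[s&(abs(P[:,1]-y)<.005),2])*1000).round() if (s&(abs(P[:,1]-y)<.005)).any() else -1 for y in np.arange(.27,.40,.01)]
        print(round(x,2),h)
s=(hs[:,0]>5)&(hs[:,0]<14)&(hs[:,1]>130)&(g[:,1]>95)&(g[:,1]<135)
for a in(1,-1):
    t=s&((g[:,0]-283)*a>0);print("tab",np.median(P[t],0).round(4),g[t].min(0),g[t].max(0))
E
```

```text
blue (np.float64(0.0686593546777067), ((0.43631917238235474, 0.33818957209587097), (0.0439232736825943, 0.03951259329915047), 85.17704772949219), 946)
red (np.float64(0.06865812748963118), ((0.48875996470451355, 0.33901163935661316), (0.04408951476216316, 0.03860459476709366), 85.0243148803711), 602)
top blue (np.float64(0.06831716488713568), ((0.4357576370239258, 0.3374905288219452), (0.04184824600815773, 0.03574004024267197), 88.67937469482422), 215)
top red (np.float64(0.06821614246319985), ((0.4876724183559418, 0.33863112330436707), (0.04214350879192352, 0.03574969619512558), 82.90605926513672), 195)
0.37 [-1, np.float64(1.0), np.float64(1.0), np.float64(1.0), np.float64(0.0), np.float64(1.0), np.float64(1.0), np.float64(1.0), np.float64(1.0), np.float64(0.0), np.float64(1.0), np.float64(-1.0), np.float64(-2.0)]
0.38 [-1, np.float64(1.0), np.float64(1.0), np.float64(0.0), np.float64(1.0), np.float64(1.0), np.float64(1.0), np.float64(1.0), np.float64(0.0), np.float64(0.0), np.float64(1.0), np.float64(-1.0), np.float64(-2.0)]
0.39 [-1, np.float64(1.0), np.float64(1.0), -1, -1, -1, 
[... 6097 characters left out ...]
oat64(1.0), np.float64(-1.0)]
0.66 [np.float64(1.0), np.float64(1.0), np.float64(1.0), np.float64(1.0), -1, -1, -1, -1, -1, -1, np.float64(6.0), np.float64(1.0), np.float64(0.0)]
0.67 [np.float64(1.0), np.float64(1.0), np.float64(1.0), np.float64(1.0), np.float64(1.0), np.float64(1.0), np.float64(1.0), np.float64(1.0), np.float64(1.0), np.float64(1.0), np.float64(1.0), np.float64(1.0), np.float64(0.0)]
0.68 [-1, -1, np.float64(1.0), np.float64(0.0), np.float64(1.0), np.float64(1.0), np.float64(1.0), np.float64(1.0), np.float64(1.0), np.float64(1.0), np.float64(1.0), np.float64(1.0), np.float64(0.0)]
tab [0.5322 0.3161 0.0778] [297 106] [306 127]
tab [0.5408 0.3525 0.0805] [258 105] [268 123]
```

Both tops are at 68.6 mm, so the shelf is at 34.6, which agrees. Blue is at (0.436, 0.338) and red at (0.489, 0.339), both at yaw about −5°. Next I grasp blue.

Emit:
step_arm:
  targets:
    - [-0.7,1.0,-3.0,0,0,-0.7,0.7]
    - [-0.7,1.0,-3.0,0,0,0,0.7]
    - [-0.7,1.0,-3.0,0,0,0,0.7]
    - [-0.6,1.0,-3.0,0,0,0,0.7]
    - [0,0,-3.0,0,0,0,0.7]

```text
time: 4.0
position: [0.4331, 0.3413, 0.1419]
tool_rot: [-3.138, 0.126, -0.001]
ft_force: [-1.1, -0.0, 0.2]
grip_width: 0.74
grip_force: 0.0
```

Emit:
step_arm:
  targets:
    - [0,0,-2.5,0,0,0,0.7]
    - [0,0,0,0,0,0,0.7]
    - [0,0,0,0,0,0,0.7]
    - [0,0,0,0,0,0,0.7]
    - [0,0,0,0,0,0,0.7]

```text
time: 4.42
position: [0.436, 0.3401, 0.1198]
tool_rot: [-3.137, 0.132, -0.005]
ft_force: [0.4, -0.9, 0.0]
grip_width: 0.701
grip_force: 0.0
```

```bash
python3 - <<'E'
from h import *
im,d,c=shot("wrist","w3");s=ctrl.get_state();print(s["position"],s["tool_rot"],s["grip_width"],s["time"])
cv2.imwrite("pics/w3c.png",im[:,:,::-1])
print("red",plane_rect(im,d,c,*RED,(180,60,460,300)))
print("blue",plane_rect(im,d,c,*BLUE,(200,150,460,380)))
E
```

```text
[0.43586764 0.34013126 0.11972493] [-3.13705438  0.13136859 -0.00478608] 0.7020668324875801 4.4667
red (np.float64(0.06850878444542197), ((0.48794516921043396, 0.3400377333164215), (0.04366165027022362, 0.038853805512189865), 83.54450988769531), 1154)
blue (np.float64(0.06885738851736628), ((0.43620824813842773, 0.3388296663761139), (0.04356669634580612, 0.03881119191646576), 85.2181625366211), 2842)
```

View pics/w3c.png

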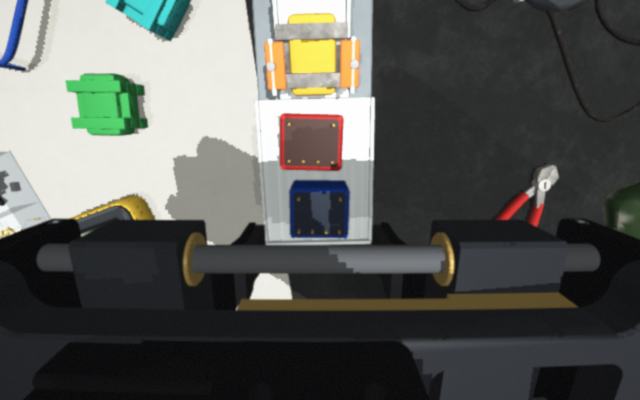

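Blue sits at (320,208), between the fingers, and is still in place. I descend and grip it.

Emit:
step_arm:
  targets:
    - [0,-0.1,-2.5,0,0,0,0.7]
    - [0,0,-2.0,0,0,0,0.7]
    - [0,0,-1.5,0,0,0,0.7]
    - [0,0,-1.0,0,0,0,0.7]
    - [0,0,0,0,0,0,0.7]

```text
time: 4.88
position: [0.4341, 0.3376, 0.0466]
tool_rot: [3.138, -0.131, -0.002]
ft_force: [-0.3, -0.9, -0.7]
grip_width: 0.701
grip_force: 0.0
```

Emit:
step_arm:
  targets:
    - [0,0,0,0,0,0,0.7]
    - [0,0,0,0,0,0,0.7]
    - [0,0,0,0,0,0,0.4]
    - [0,0,0,0,0,0,0.4]
    - [0,0,0,0,0,0,0.4]
  force: 30

```text
time: 5.3
position: [0.435, 0.3386, 0.0483]
tool_rot: [-3.138, 0.131, -0.002]
ft_force: [-0.2, 0.0, -0.2]
grip_width: 0.553
grip_force: 0.0
```

Emit:
step_arm:
  targets:
    - [0,0,0,0,0,0,0.4]
    - [0,0,0,0,0,0,0.4]
    - [0,0,0,0,0,0,0.4]
    - [0,0,0,0,0,0,0.4]
    - [0,0,0,0,0,0,0.4]

```text
time: 5.72
position: [0.4349, 0.3388, 0.0482]
tool_rot: [-3.138, 0.13, -0.001]
ft_force: [0.0, -0.0, 6.3]
grip_width: 0.517
grip_force: 30.0
```

Emit:
step_arm:
  targets:
    - [0,0,1,0,0,0,0.4]
    - [0,0,3,0,0,0,0.4]
    - [0,0,4,0,0,0,0.4]
    - [0,0,4,0,0,0,0.4]
    - [0,0,4,0,0,0,0.4]

```text
time: 6.13
position: [0.4335, 0.3376, 0.2088]
tool_rot: [3.138, -0.13, -0.003]
ft_force: [0.7, 0.0, -1.7]
grip_width: 0.517
grip_force: 30.0
```

Emit:
step_arm:
  targets:
    - [0,0,4,0,0,0,0.4]
    - [0.4,-1,2,0,0,0.1,0.4]
    - [0.7,-3,0,0,0,0.1,0.4]
    - [0.7,-3.8,0,0,0,0.1,0.4]
    - [0.7,-3.8,0,0,0,0.1,0.4]

```text
time: 6.55
position: [0.4589, 0.2216, 0.2678]
tool_rot: [3.139, -0.115, -0.0]
ft_force: [0.7, 0.1, -1.9]
grip_width: 0.516
grip_force: 30.0
```

Emit:
step_arm:
  targets:
    - [0.7,-3.8,0,0,0,0.1,0.4]
    - [0.7,-3.8,0,0,0,0.1,0.4]
    - [0.7,-3.8,0,0,0,0.1,0.4]
    - [0.7,-3.8,0,0,0,0.1,0.4]
    - [0.7,-3.8,0,0,0,0.1,0.4]

```text
time: 6.97
position: [0.4937, 0.0303, 0.2675]
tool_rot: [3.139, -0.106, -0.001]
ft_force: [0.7, -0.0, -0.8]
grip_width: 0.515
grip_force: 30.0
```

Emit:
step_arm:
  targets:
    - [0.7,-3.8,0,0,0,0.2,0.4]
    - [0.7,-3.8,0,0,0,0.2,0.4]
    - [0.7,-3.8,0,0,0,0.2,0.4]
    - [0.7,-3.8,0,0,0,0.2,0.4]
    - [0.7,-3.8,0,0,0,0.2,0.4]

```text
time: 7.38
position: [0.5288, -0.1594, 0.2673]
tool_rot: [-3.141, 0.078, 0.002]
ft_force: [0.8, 1.0, -1.5]
grip_width: 0.515
grip_force: 30.0
```

Emit:
step_arm:
  targets:
    - [0.7,-3.8,0,0,0,0.2,0.4]
    - [0.7,-3.8,0,0,0,0.2,0.4]
    - [0.7,-3.8,0,0,0,0.2,0.4]
    - [0.7,-3.6,0,0,0,0.2,0.4]
    - [0.5,-2,0,0,0,0,0.4]

```text
time: 7.8
position: [0.5607, -0.3333, 0.2662]
tool_rot: [3.14, -0.065, -0.004]
ft_force: [-0.6, -1.1, -1.2]
grip_width: 0.51
grip_force: 30.0
```

Emit:
step_arm:
  targets:
    - [0,0,0,0,0,0,0.4]
    - [0,0,0,0,0,0,0.4]
    - [0,0,0,0,0,0,0.4]
    - [0,0,0,0,0,0,0.4]
    - [0,0,0,0,0,0,0.4]

```text
time: 8.22
position: [0.5628, -0.3258, 0.268]
tool_rot: [-3.141, 0.053, -0.0]
ft_force: [-0.8, -0.3, -0.9]
grip_width: 0.513
grip_force: 30.0
```

Emit:
step_arm:
  targets:
    - [0.7,-3.2,-2,0,0,0,0.4]
    - [0.7,-3.1,-2,0,0,0,0.4]
    - [0,0,-4,0,0,0,0.4]
    - [0,0,-4,0,0,0,0.4]
    - [0,0,-4,0,0,0,0.4]

```text
time: 8.63
position: [0.5769, -0.3904, 0.1067]
tool_rot: [3.14, -0.056, 0.002]
ft_force: [1.2, 0.7, -1.7]
grip_width: 0.512
grip_force: 30.0
```

Emit:
step_arm:
  targets:
    - [0,0,-3,0,0,0,0.4]
    - [0,0,-2,0,0,0,0.4]
    - [0,0,-1,0,0,0,0.4]
    - [0,0,0,0,0,0,0.4]
    - [0,0,0,0,0,0,0.4]

```text
time: 9.05
position: [0.5773, -0.3904, 0.0486]
tool_rot: [3.141, -0.055, 0.001]
ft_force: [-0.4, -0.4, -1.1]
grip_width: 0.517
grip_force: 30.0
```

Emit:
step_arm:
  targets:
    - [0,0,-1.2,0,0,0,0.4]
    - [0,0,-0.8,0,0,0,0.4]
    - [0,0,-0.5,0,0,0,0.4]
    - [0,0,-0.3,0,0,0,0.4]
    - [0,0,0,0,0,0,0.4]

```text
time: 9.47
position: [0.5765, -0.3907, 0.0202]
tool_rot: [3.141, -0.057, -0.0]
ft_force: [-1.3, 0.6, 1.4]
grip_width: 0.512
grip_force: 30.0
```

Emit:
step_arm:
  targets:
    - [0,0,0,0,0,0,0.4]
    - [0,0,0,0,0,0,0.4]
    - [0,0,0,0,0,0,0.4]
    - [0,0,0,0,0,0,0.62]
    - [0,0,0,0,0,0,0.62]

```text
time: 9.88
position: [0.5771, -0.3909, 0.0196]
tool_rot: [3.14, -0.056, 0.002]
ft_force: [0.3, 0.9, -0.8]
grip_width: 0.584
grip_force: 0.0
```

Emit:
step_arm:
  targets:
    - [0,0,0,0,0,0,0.62]
    - [0,0,0,0,0,0,0.62]
    - [0,0,0,0,0,0,0.62]
    - [0,0,0,0,0,0,0.62]
    - [0,0,0,0,0,0,0.62]

```text
time: 10.3
position: [0.5766, -0.3907, 0.0195]
tool_rot: [3.141, -0.056, -0.0]
ft_force: [-0.5, -0.3, 0.0]
grip_width: 0.623
grip_force: 0.0
```

Emit:
step_arm:
  targets:
    - [0,0,2,0,0,0,0.62]
    - [0,0,4,0,0,0,0.62]
    - [0,0,4,0,0,0,0.7]
    - [0,0,4,0,0,0,0.7]
    - [0,0,4,0,0,0,0.7]

```text
time: 10.72
position: [0.5764, -0.3905, 0.2015]
tool_rot: [3.141, -0.056, 0.0]
ft_force: [1.0, -0.9, 0.6]
grip_width: 0.69
grip_force: 0.0
```

Emit:
step_arm:
  targets:
    - [0,0,4,0,0,0,0.7]
    - [-0.2,1.5,3,0,0,0,0.7]
    - [-0.5,3.8,0,0,0,-0.2,0.7]
    - [-0.5,3.8,0,0,0,-0.2,0.7]
    - [-0.5,3.8,0,0,0,-0.2,0.7]

```text
time: 11.13
position: [0.5595, -0.2605, 0.2704]
tool_rot: [3.14, -0.075, 0.003]
ft_force: [0.8, 0.5, -0.4]
grip_width: 0.697
grip_force: 0.0
```

Emit:
step_arm:
  targets:
    - [-0.5,3.8,0,0,0,-0.2,0.7]
    - [-0.5,3.8,0,0,0,-0.2,0.7]
    - [-0.5,3.8,0,0,0,-0.2,0.7]
    - [-0.5,3.8,0,0,0,-0.2,0.7]
    - [-0.5,3.8,0,0,0,-0.2,0.7]

```text
time: 11.55
position: [0.534, -0.0699, 0.2698]
tool_rot: [3.139, -0.101, 0.001]
ft_force: [1.7, 0.6, -0.0]
grip_width: 0.702
grip_force: 0.0
```

Emit:
step_arm:
  targets:
    - [-0.5,3.8,0,0,0,-0.2,0.7]
    - [-0.5,3.8,0,0,0,-0.2,0.7]
    - [-0.5,3.8,0,0,0,-0.2,0.7]
    - [-0.5,3.8,0,0,0,-0.2,0.7]
    - [-0.5,3.8,0,0,0,-0.2,0.7]

```text
time: 11.97
position: [0.509, 0.1201, 0.27]
tool_rot: [3.138, -0.128, 0.002]
ft_force: [1.8, 0.3, 0.3]
grip_width: 0.701
grip_force: 0.0
```

Emit:
step_arm:
  targets:
    - [-0.5,3.8,0,0,0,-0.2,0.7]
    - [-0.5,3.8,0,0,0,0,0.7]
    - [-0.5,3.8,-2,0,0,0,0.7]
    - [-0.3,3.8,-3,0,0,0,0.7]
    - [0,3,-4,0,0,0,0.7]

```text
time: 12.38
position: [0.4921, 0.2931, 0.1929]
tool_rot: [-3.136, 0.128, -0.008]
ft_force: [1.0, -0.7, 0.0]
grip_width: 0.699
grip_force: 0.0
```

Emit:
step_arm:
  targets:
    - [0,1,-4,0,0,0,0.7]
    - [0,0,-2,0,0,0,0.7]
    - [0,0,0,0,0,0,0.7]
    - [0,0,0,0,0,0,0.7]
    - [0,0,0,0,0,0,0.7]

```text
time: 12.8
position: [0.4934, 0.2988, 0.133]
tool_rot: [-3.138, 0.135, -0.004]
ft_force: [0.1, 0.0, -0.4]
grip_width: 0.698
grip_force: 0.0
```

```bash
python3 - <<'E'
from h import *
im,d,c=shot("wrist","w4");s=ctrl.get_state();print(s["position"],s["tool_rot"],s["grip_width"],s["time"])
r=proj(c,[.4885,.339,.0686])[0];print(r)
x,y=r.astype(int);print("red",plane_rect(im,d,c,*RED,(x-45,y-32,x+45,y+32)))
E
```

```text
[0.49378047 0.29882135 0.133537  ] [-3.13727049  0.13521382 -0.00539674] 0.7034212289739276 12.85
[267.15483228 217.94507303]
red (np.float64(0.06859881717779842), ((0.48897838592529297, 0.3394366502761841), (0.04375921189785004, 0.03916236758232117), 83.61418914794922), 2166)
```

Emit:
step_arm:
  targets:
    - [-0.2,2.0,0,0,0,-0.7,0.7]
    - [-0.2,2.0,0,0,0,0,0.7]
    - [-0.1,0.1,-2.5,0,0,0,0.7]
    - [0,0,-2.5,0,0,0,0.7]
    - [0,0,-2,0,0,0,0.7]

```text
time: 13.27
position: [0.4887, 0.3401, 0.0625]
tool_rot: [-3.136, 0.154, -0.006]
ft_force: [0.2, -1.2, 0.1]
grip_width: 0.697
grip_force: 0.0
```

Emit:
step_arm:
  targets:
    - [0,0,-1.4,0,0,0,0.7]
    - [0,0,0,0,0,0,0.7]
    - [0,0,0,0,0,0,0.7]
    - [0,0,0,0,0,0,0.7]
    - [0,0,0,0,0,0,0.7]

```text
time: 13.68
position: [0.4884, 0.3403, 0.0492]
tool_rot: [-3.136, 0.153, -0.004]
ft_force: [0.2, -0.4, 0.4]
grip_width: 0.704
grip_force: 0.0
```

Emit:
step_arm:
  targets:
    - [0,0,0,0,0,0,0.4]
    - [0,0,0,0,0,0,0.4]
    - [0,0,0,0,0,0,0.4]
    - [0,0,0,0,0,0,0.4]
    - [0,0,0,0,0,0,0.4]

```text
time: 14.1
position: [0.4874, 0.3401, 0.0478]
tool_rot: [-3.137, 0.152, -0.001]
ft_force: [-0.1, -0.1, 2.6]
grip_width: 0.514
grip_force: 30.0
```

Emit:
step_arm:
  targets:
    - [0,0,0,0,0,0,0.4]
    - [0,0,0,0,0,0,0.4]
    - [0,0,0,0,0,0,0.4]
    - [0,0,0,0,0,0,0.4]
    - [0,0,0,0,0,0,0.4]

```text
time: 14.52
position: [0.4874, 0.3402, 0.0477]
tool_rot: [-3.137, 0.152, -0.001]
ft_force: [-1.2, 1.2, 5.3]
grip_width: 0.515
grip_force: 30.0
```

Emit:
step_arm:
  targets:
    - [0,0,1,0,0,0,0.4]
    - [0,0,3,0,0,0,0.4]
    - [0,0,4,0,0,0,0.4]
    - [0,0,4,0,0,0,0.4]
    - [0,0,4,0,0,0,0.4]

```text
time: 14.93
position: [0.4861, 0.3383, 0.2079]
tool_rot: [3.136, -0.152, -0.004]
ft_force: [1.6, -0.1, -2.8]
grip_width: 0.513
grip_force: 30.0
```

Emit:
step_arm:
  targets:
    - [0,0,4,0,0,0,0.4]
    - [0.2,-1,2,0,0,0.2,0.4]
    - [0.5,-3,0,0,0,0.2,0.4]
    - [0.5,-3.8,0,0,0,0.2,0.4]
    - [0.5,-3.8,0,0,0,0.2,0.4]

```text
time: 15.35
position: [0.5032, 0.2225, 0.2669]
tool_rot: [3.138, -0.126, -0.002]
ft_force: [1.1, -0.1, -3.0]
grip_width: 0.51
grip_force: 30.0
```

Emit:
step_arm:
  targets:
    - [0.5,-3.8,0,0,0,0.2,0.4]
    - [0.5,-3.8,0,0,0,0.2,0.4]
    - [0.5,-3.8,0,0,0,0.2,0.4]
    - [0.5,-3.8,0,0,0,0.2,0.4]
    - [0.5,-3.8,0,0,0,0.2,0.4]

```text
time: 15.77
position: [0.528, 0.0312, 0.2666]
tool_rot: [3.139, -0.103, -0.003]
ft_force: [0.1, 0.1, -2.4]
grip_width: 0.515
grip_force: 30.0
```

Emit:
step_arm:
  targets:
    - [0.5,-3.8,0,0,0,0.2,0.4]
    - [0.5,-3.8,0,0,0,0.2,0.4]
    - [0.5,-3.8,0,0,0,0.2,0.4]
    - [0.5,-3.8,0,0,0,0.2,0.4]
    - [0.5,-3.8,0,0,0,0.2,0.4]

```text
time: 16.18
position: [0.5529, -0.1585, 0.2665]
tool_rot: [3.141, -0.076, -0.004]
ft_force: [0.3, 1.4, -3.5]
grip_width: 0.516
grip_force: 30.0
```

Emit:
step_arm:
  targets:
    - [0.5,-3.8,0,0,0,0.2,0.4]
    - [0.5,-3.8,0,0,0,0.2,0.4]
    - [0.5,-3.8,0,0,0,0.1,0.4]
    - [0.5,-3.5,0,0,0,0,0.4]
    - [0,-1.3,0,0,0,0,0.4]

```text
time: 16.6
position: [0.5716, -0.3259, 0.265]
tool_rot: [3.138, -0.074, -0.006]
ft_force: [-1.0, -1.0, -2.4]
grip_width: 0.514
grip_force: 30.0
```

Emit:
step_arm:
  targets:
    - [0,0,-3,0,0,0,0.4]
    - [0,0,-4,0,0,0,0.4]
    - [0,0,-2,0,0,0,0.4]
    - [0,0,0,0,0,0,0.4]
    - [0,0,0,0,0,0,0.4]

```text
time: 17.02
position: [0.5727, -0.3178, 0.1756]
tool_rot: [-3.139, 0.062, 0.006]
ft_force: [1.0, -0.2, -1.1]
grip_width: 0.513
grip_force: 30.0
```

Emit:
step_arm:
  targets:
    - [0,0,0,0,0,0,0.4]
    - [0,0,0,0,0,0,0.4]
    - [0,0,0,0,0,0,0.4]
    - [0,0,0,0,0,0,0.4]
    - [0,0,0,0,0,0,0.4]

```text
time: 17.43
position: [0.5746, -0.3185, 0.1783]
tool_rot: [3.14, -0.062, 0.002]
ft_force: [0.4, 0.3, -2.9]
grip_width: 0.517
grip_force: 30.0
```

Emit:
step_arm:
  targets:
    - [0.5,0.1,-3,0,0,0,0.4]
    - [0,0,-4,0,0,0,0.4]
    - [0,0,-3,0,0,0,0.4]
    - [0,0,-2,0,0,0,0.4]
    - [0,0,-1.2,0,0,0,0.4]

```text
time: 17.85
position: [0.5775, -0.3178, 0.0424]
tool_rot: [-3.14, 0.063, 0.005]
ft_force: [-0.9, 0.4, -2.4]
grip_width: 0.51
grip_force: 30.0
```

Emit:
step_arm:
  targets:
    - [0,0,-1.0,0,0,0,0.4]
    - [0,0,-0.8,0,0,0,0.4]
    - [0,0,-0.5,0,0,0,0.4]
    - [0,0,-0.3,0,0,0,0.4]
    - [0,0,0,0,0,0,0.4]

```text
time: 18.27
position: [0.5799, -0.3175, 0.0201]
tool_rot: [3.14, -0.062, 0.002]
ft_force: [-0.1, 0.1, -1.9]
grip_width: 0.517
grip_force: 30.0
```

Emit:
step_arm:
  targets:
    - [0,0,0,0,0,0,0.4]
    - [0,0,0,0,0,0,0.4]
    - [0,0,0,0,0,0,0.62]
    - [0,0,0,0,0,0,0.62]
    - [0,0,0,0,0,0,0.62]

```text
time: 18.68
position: [0.5797, -0.3177, 0.02]
tool_rot: [3.14, -0.062, 0.002]
ft_force: [0.1, -0.2, -0.0]
grip_width: 0.603
grip_force: 0.0
```

Emit:
step_arm:
  targets:
    - [0,0,0,0,0,0,0.62]
    - [0,0,0,0,0,0,0.62]
    - [0,0,0,0,0,0,0.62]
    - [0,0,0,0,0,0,0.62]
    - [0,0,0,0,0,0,0.62]

```text
time: 19.1
position: [0.5792, -0.3174, 0.0192]
tool_rot: [3.141, -0.062, -0.0]
ft_force: [0.7, -0.6, -0.6]
grip_width: 0.62
grip_force: 0.0
```

Emit:
step_arm:
  targets:
    - [0,0,2,0,0,0,0.62]
    - [0,0,4,0,0,0,0.5]
    - [0,0,4,0,0,0,0.2]
    - [0,0,4,0,0,0,0]
    - [0,0,4,0,0,0,0]

```text
time: 19.52
position: [0.5788, -0.3172, 0.2011]
tool_rot: [-3.141, 0.062, 0.0]
ft_force: [0.7, -0.7, -0.0]
grip_width: 0.399
grip_force: 0.0
```

Emit:
step_arm:
  targets:
    - [0,0,4,0,0,0,0]
    - [-0.4,1.5,3,0,0,0,0]
    - [-0.7,3.8,0,0,0,-0.2,0]
    - [-0.7,3.8,0,0,0,-0.2,0]
    - [-0.7,3.8,0,0,0,-0.2,0]

```text
time: 19.93
position: [0.554, -0.1872, 0.27]
tool_rot: [3.14, -0.081, 0.002]
ft_force: [0.3, 0.2, -0.0]
grip_width: 0.043
grip_force: 0.0
```

Emit:
step_arm:
  targets:
    - [-0.7,3.8,0,0,0,-0.2,0]
    - [-0.7,3.8,0,0,0,-0.2,0]
    - [-0.7,3.8,0,0,0,-0.2,0]
    - [-0.7,3.8,0,0,0,-0.2,0]
    - [-0.7,3.8,0,0,0,-0.2,0]

```text
time: 20.35
position: [0.5184, 0.0034, 0.2694]
tool_rot: [3.139, -0.106, 0.001]
ft_force: [1.1, -0.4, 0.2]
grip_width: 0.008
grip_force: 0.0
```

Emit:
step_arm:
  targets:
    - [-0.7,3.8,0,0,0,-0.2,0]
    - [-0.7,3.8,0,0,0,-0.2,0]
    - [-0.7,3.8,0,0,0,-0.2,0]
    - [-0.7,3.8,0,0,0,-0.2,0]
    - [-0.7,3.8,0,0,0,-0.2,0]

```text
time: 20.77
position: [0.4834, 0.1933, 0.2696]
tool_rot: [3.138, -0.134, 0.002]
ft_force: [1.4, -0.4, 0.2]
grip_width: 0.007
grip_force: 0.0
```

Emit:
step_arm:
  targets:
    - [-0.7,3.8,0,0,0,-0.2,0]
    - [-0.7,3.8,0,0,0,0,0]
    - [-0.6,3,-1,0,0,0,0]
    - [0,3,-2,0,0,0,0]
    - [0,0,-2,0,0,0,0]

```text
time: 21.18
position: [0.4615, 0.3353, 0.2197]
tool_rot: [-3.133, 0.124, -0.001]
ft_force: [-0.6, -0.4, 0.5]
grip_width: 0.006
grip_force: 0.0
```

Emit:
step_arm:
  targets:
    - [0,0,-1,0,0,0,0]
    - [0,0,0,0,0,0,0]
    - [0,0,0,0,0,0,0]
    - [0,0,0,0,0,0,0]
    - [0,0,0,0,0,0,0]

```text
time: 21.6
position: [0.4653, 0.327, 0.2106]
tool_rot: [-3.138, 0.142, -0.003]
ft_force: [-0.4, 0.1, -0.0]
grip_width: 0.006
grip_force: 0.0
```

```bash
python3 - <<'E'
from h import *
im,d,c=shot("wrist","w5");s=ctrl.get_state();print(s["position"],s["tool_rot"],s["joint_positions"].round(3),s["grip_width"])
cv2.imwrite("pics/w5c.png",cv2.resize(im[0:230,170:470],None,fx=2.4,fy=2.4,interpolation=cv2.INTER_CUBIC)[...,::-1])
g=np.array([[u,v] for v in range(0,225) for u in range(170,470)]);P=depthpts(c,g,d);np.save("pics/P5.npy",P)
def edges(x,z0,z1):
    q=P[(abs(P[:,0]-x)<.002)&(P[:,2]>z0)&(P[:,2]<z1)&(P[:,1]>.26)&(P[:,1]<.42)];return q[:,1].min().round(4),q[:,1].max().round(4),len(q)
for x in(.44,.46,.48,.50,.51):print("shelf",x,edges(x,.03,.045))
for x in(.59,.60,.61,.62,.63,.64):print("floor",x,edges(x,.04,.075))
E
```

```text
[0.46518601 0.32714072 0.21053785] [-3.13783191  0.1414872  -0.00330079] [ 0.093  0.249 -0.871  1.653  0.196  1.33  -2.471] 0.004857631356538295
shelf 0.44 (np.float64(0.2937), np.float64(0.3869), 269)
shelf 0.46 (np.float64(0.2924), np.float64(0.3857), 283)
shelf 0.48 (np.float64(0.2911), np.float64(0.3842), 292)
shelf 0.5 (np.float64(0.2908), np.float64(0.3827), 299)
shelf 0.51 (np.float64(0.2902), np.float64(0.3825), 307)
floor 0.59 (np.float64(0.305), np.float64(0.358), 237)
floor 0.6 (np.float64(0.3042), np.float64(0.3576), 250)
floor 0.61 (np.float64(0.3044), np.float64(0.3569), 253)
floor 0.62 (np.float64(0.3035), np.float64(0.3562), 271)
floor 0.63 (np.float64(0.3028), np.float64(0.3557), 282)
floor 0.64 (np.float64(0.3023), np.float64(0.3551), 272)
```

View pics/w5c.png

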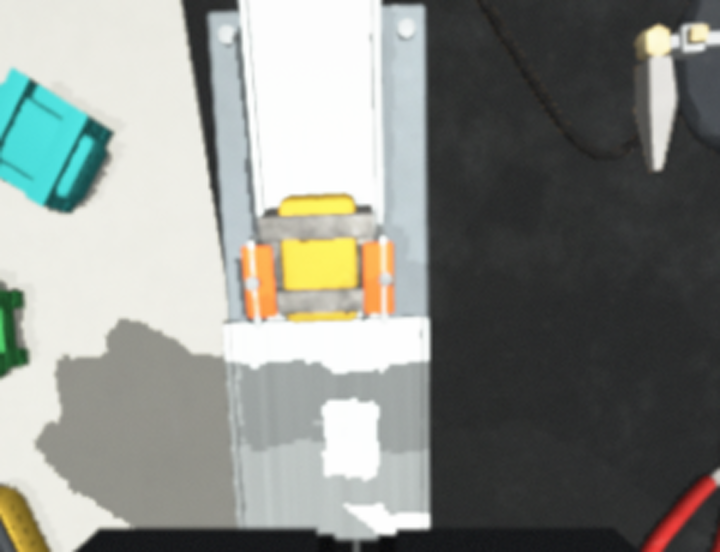

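The crop shows the empty shelf and the part between the tabs, with its lower end at crop (320,318). The centre line is at y ≈ 0.3358 at the foot (x ≈ 0.5175), and the chute yaw is −3.3°. Next I turn the closed fingers 90° and tilt them with the slope.

Emit:
step_arm:
  targets:
    - [0,0,0,0,0,7,0]
    - [0,0,0,0,0,7,0]
    - [0,0,0,0,0,7,0]
    - [0,0,0,0,0,7,0]
    - [0,0,0,0,0,7,0]

```text
time: 22.07
position: [0.4648, 0.3273, 0.2102]
tool_rot: [3.033, 0.819, 0.003]
ft_force: [-1.1, 1.0, -0.3]
grip_width: 0.006
grip_force: 0.0
```

Emit:
step_arm:
  targets:
    - [0,0,0,0,0,7,0]
    - [0,0,0,0,0,7,0]
    - [0,0,0,0,0,7,0]
    - [0,0,0,0,0,7,0]
    - [0,0,0,0,0,7,0]

```text
time: 22.48
position: [0.4649, 0.3273, 0.2102]
tool_rot: [2.646, 1.693, 0.002]
ft_force: [-0.4, -0.1, -0.9]
grip_width: 0.004
grip_force: 0.0
```

Emit:
step_arm:
  targets:
    - [0,0,0,0,0,7,0]
    - [0,0,0,0,0,7,0]
    - [0,0,0,0,0,7,0]
    - [1,0.5,-3,-0.4,-6.5,0,0]
    - [0.8,0.5,-3,-0.4,-6.5,0,0]

```text
time: 22.9
position: [0.4864, 0.3383, 0.1515]
tool_rot: [2.173, 2.016, 0.247]
ft_force: [0.1, -0.2, -0.7]
grip_width: 0.008
grip_force: 0.0
```

Emit:
step_arm:
  targets:
    - [0,0,0,0,0,0,0]
    - [0,0,0,0,0,0,0]
    - [0,0,0,0,0,0,0]
    - [0,0,0,0,0,0,0]
    - [0,0,0,0,0,0,0]

```text
time: 23.32
position: [0.4847, 0.3382, 0.1518]
tool_rot: [2.175, 2.019, 0.238]
ft_force: [0.4, -0.2, 0.1]
grip_width: 0.004
grip_force: 0.0
```

```bash
python3 - <<'E'
from h import *
s=ctrl.get_state();print(s["position"],s["joint_positions"].round(3));print(R.from_rotvec(s["tool_rot"]).as_matrix().round(3))
P=np.load("pics/P5.npy")
for y in(.325,.335,.345):
  q=P[(abs(P[:,1]-y)<.003)&(P[:,2]>.05)&(P[:,0]<.6)&(P[:,2]<.1)];print(y,q[:,0].min(),q[q[:,2]>.068][:,0].max(), q[:,2].max())
E
```

```text
[0.48469077 0.33821807 0.1517795 ] [ 0.22   0.273 -1.101  1.829  0.481  1.085 -1.128]
[[ 0.073  0.971  0.227]
 [ 0.997 -0.073 -0.012]
 [ 0.005  0.227 -0.974]]
0.325 0.5195369332532886 0.5693518095286335 0.08100036893300294
0.335 0.5206433879927478 0.5688410873187071 0.08174531844377358
0.345 0.5215273405352048 0.5700695921090834 0.08145903867316201
```

Emit:
step_arm:
  targets:
    - [-0.3,0,-3,0,0,0,0]
    - [0,0,-3,0,0,0,0]
    - [0,0,-2.5,0,0,0,0]
    - [0,0,-1.5,0,0,0,0]
    - [0,0,-0.7,0,0,0,0]

```text
time: 23.73
position: [0.4796, 0.3368, 0.0407]
tool_rot: [2.175, 2.022, 0.23]
ft_force: [0.4, -0.3, 0.5]
grip_width: 0.007
grip_force: 0.0
```

Emit:
step_arm:
  targets:
    - [0,0,0,0,0,0,0]
    - [0,0,0,0,0,0,0]
    - [0,0,0,0,0,0,0]
    - [0,0,0,0,0,0,0]
    - [0,0,0,0,0,0,0]

```text
time: 24.15
position: [0.48, 0.3381, 0.0435]
tool_rot: [2.171, 2.022, 0.236]
ft_force: [0.3, 0.2, 0.3]
grip_width: 0.005
grip_force: 0.0
```

Emit:
step_arm:
  targets:
    - [0.5,-0.03,0.1,0,0,0,0]
    - [0.5,-0.03,0.1,0,0,0,0]
    - [0.5,-0.03,0.1,0,0,0,0]
    - [0.4,-0.02,0.1,0,0,0,0]
    - [0.3,-0.02,0.06,0,0,0,0]

```text
time: 24.57
position: [0.5021, 0.3361, 0.047]
tool_rot: [2.172, 2.022, 0.234]
ft_force: [1.0, -0.4, 0.0]
grip_width: 0.005
grip_force: 0.0
```

Emit:
step_arm:
  targets:
    - [0.3,-0.02,0.06,0,0,0,0]
    - [0.3,-0.02,0.06,0,0,0,0]
    - [0.3,-0.02,0.06,0,0,0,0]
    - [0.3,-0.02,0.06,0,0,0,0]
    - [0.3,-0.02,0.06,0,0,0,0]

```text
time: 24.98
position: [0.5154, 0.3355, 0.0496]
tool_rot: [2.172, 2.024, 0.231]
ft_force: [-4.5, 0.4, 1.2]
grip_width: 0.005
grip_force: 2.3
```

Emit:
step_arm:
  targets:
    - [0.5,-0.03,0.11,0,0,0,0]
    - [0.5,-0.03,0.11,0,0,0,0]
    - [0.5,-0.03,0.11,0,0,0,0]
    - [0.5,-0.03,0.11,0,0,0,0]
    - [0.5,-0.03,0.11,0,0,0,0]

```text
time: 25.4
position: [0.5416, 0.3336, 0.0552]
tool_rot: [2.172, 2.023, 0.233]
ft_force: [-1.9, 0.1, -0.6]
grip_width: 0.005
grip_force: 1.2
```

Emit:
step_arm:
  targets:
    - [0.5,-0.03,0.11,0,0,0,0]
    - [0.5,-0.03,0.11,0,0,0,0]
    - [0.5,-0.03,0.11,0,0,0,0]
    - [0.3,-0.02,0.06,0,0,0,0]
    - [0,0,0,0,0,0,0]

```text
time: 25.82
position: [0.5605, 0.3323, 0.0595]
tool_rot: [2.172, 2.021, 0.234]
ft_force: [-0.6, 0.5, 0.2]
grip_width: 0.006
grip_force: 0.0
```

Emit:
step_arm:
  targets:
    - [-0.5,0.03,-0.05,0,0,0,0]
    - [-0.3,0,2.5,0,0,0,0]
    - [-0.5,0,4,0,0,0,0]
    - [-0.5,0,4,0,0,0,0]
    - [-0.5,0,4,0,0,0,0]

```text
time: 26.23
position: [0.5353, 0.3331, 0.2053]
tool_rot: [2.17, 2.024, 0.233]
ft_force: [0.3, -0.2, 0.4]
grip_width: 0.006
grip_force: 0.0
```

Emit:
step_arm:
  targets:
    - [0,0,0,-1.59,0.08,6.82,0.3]
    - [0,0,0,-1.59,0.08,6.82,0.5]
    - [0,0,0,-1.59,0.08,6.82,0.7]
    - [0,0,0,-1.59,0.08,6.82,0.7]
    - [0,0,0,-1.59,0.08,6.82,0.7]

```text
time: 26.65
position: [0.5361, 0.333, 0.2042]
tool_rot: [1.436, 2.554, 0.147]
ft_force: [-0.2, -0.0, -0.1]
grip_width: 0.3
grip_force: 0.0
```

Emit:
step_arm:
  targets:
    - [0,0,0,-1.59,0.08,6.82,0.7]
    - [0,0,0,-1.59,0.08,6.82,0.7]
    - [0,0,0,-1.59,0.08,6.82,0.7]
    - [0,0,0,-1.59,0.08,6.82,0.7]
    - [0,0,0,-1.59,0.08,6.82,0.7]

```text
time: 27.07
position: [0.5361, 0.3331, 0.204]
tool_rot: [0.597, 2.849, 0.049]
ft_force: [0.5, -0.1, -0.1]
grip_width: 0.656
grip_force: 0.0
```

Emit:
step_arm:
  targets:
    - [0,0,0,-1.59,0.08,6.82,0.7]
    - [0,0,0,-1.59,0.08,6.82,0.7]
    - [0,0,0,-1.59,0.08,6.82,0.7]
    - [0,0,0,0.06,1.1,0,0.7]
    - [0,0,0,0,0,0,0.7]

```text
time: 27.48
position: [0.5369, 0.3327, 0.2039]
tool_rot: [0.083, 2.928, -0.01]
ft_force: [0.4, -0.9, 0.2]
grip_width: 0.701
grip_force: 0.0
```

Emit:
step_arm:
  targets:
    - [0,0,0,0,0,0,0.7]
    - [0,0,0,0,0,0,0.7]
    - [0,0,0,0,0,0,0.7]
    - [0,0,0,0,0,0,0.7]
    - [0,0,0,0,0,0,0.7]

```text
time: 27.9
position: [0.5361, 0.333, 0.2038]
tool_rot: [0.078, 2.928, -0.01]
ft_force: [0.0, 0.1, -0.3]
grip_width: 0.699
grip_force: 0.0
```

```bash
python3 - <<'E'
from h import *
im,d,c=shot("wrist","w6");s=ctrl.get_state();print(s["position"],s["joint_positions"].round(3));print(R.from_rotvec(s["tool_rot"]).as_matrix().round(3))
print(proj(c,[[.595,.332,.085],[.56,.33,.07]]).round())
cv2.imwrite("pics/w6c.png",im[...,::-1])
E
```

```text
[0.53609336 0.33304259 0.20374885] [ 0.359  0.468 -1.325  1.663  0.659  1.284  0.439]
[[-0.976  0.053  0.211]
 [ 0.051  0.999 -0.013]
 [-0.211 -0.001 -0.977]]
[[321. 221.]
 [317. 184.]]
```

View pics/w6c.png

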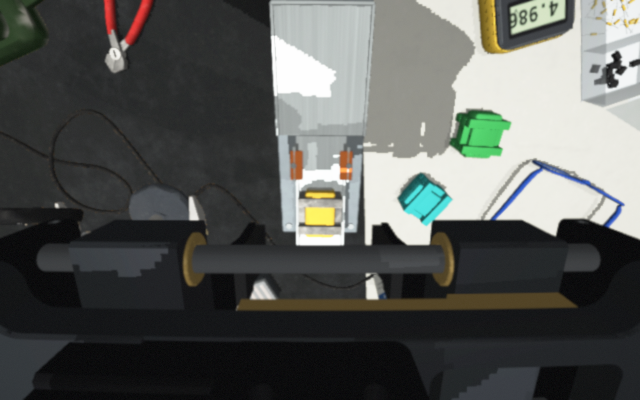

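The part now lies clear of the tabs (rows 150–178). It is centred at about (320,213), straight in the open window.

```bash
python3 - <<'E'
from h import *
im,d,c=load("w6","wrist")
g=np.array([[u,v] for v in range(140,243) for u in range(265,375)]);P=depthpts(c,g,d)
foot=np.array([.5175,.3358,.0345]);y=-.0576
u=np.array([np.cos(y)*.978,np.sin(y)*.978,.2085]);l=np.array([-np.sin(y),np.cos(y),0]);n=np.cross(u,l)
Q=np.c_[(P-foot)@u,(P-foot)@l,(P-foot)@n]*1000
for s in range(36,120,6):
    m=(abs(Q[:,0]-s)<3)&(abs(Q[:,1])<60)&(Q[:,2]>-5);top=m&(Q[:,2]>20)
    print(s,np.median(Q[m&(abs(Q[:,1])<12),2]).round(1),Q[top,1].min(initial=99).round(1),Q[top,1].max(initial=-99).round(1),top.sum())
m=(Q[:,2]>22)&(Q[:,2]<45)&(abs(Q[:,1])<14)&(Q[:,0]>45);print(Q[m,0].min(),Q[m,0].max(),Q[m,2].max())
for s in(78,80,82):
  print(s,(foot+u*s/1000+n*.011).round(4))
E
```

```text
36 -0.4 -28.5 29.9 149
42 -0.2 -32.6 29.5 109
48 -0.4 -32.8 28.1 53
54 11.9 -32.8 28.1 100
60 31.0 -22.4 21.9 297
66 35.8 -22.5 21.5 267
72 32.6 -22.4 21.6 166
78 31.2 -22.2 21.4 238
84 31.2 -22.2 21.6 237
90 31.9 -22.9 21.8 331
96 35.7 -22.8 21.2 247
102 31.5 -20.7 21.3 97
108 26.9 10.4 10.4 1
114 nan 99.0 -99.0 0
55.431482745280135 106.47273644800845 37.890108144083456
78 [0.5914 0.3315 0.0615]
80 [0.5933 0.3314 0.0619]
82 [0.5953 0.3313 0.0624]
  return _methods._mean(a, axis=axis, dtype=dtype,
  ret = ret.dtype.type(ret / rcount)
```

Emit:
step_arm:
  targets:
    - [1.4,0,-2.1,0,0,0,0.7]
    - [1.4,0,-2.1,0,0,0,0.7]
    - [1.3,-0.1,-2.1,0,0,0,0.7]
    - [0,0,0,0,0,0,0.7]
    - [0,0,0,0,0,0,0.7]

```text
time: 28.37
position: [0.5767, 0.3314, 0.1396]
tool_rot: [0.078, 2.931, -0.011]
ft_force: [-0.5, 0.5, 0.9]
grip_width: 0.7
grip_force: 0.0
```

```bash
python3 - <<'E'
from h import *
s=ctrl.get_state();print(s["position"],s["joint_positions"].round(3))
E
```

```text
[0.5767315  0.33140774 0.13959739] [ 0.275  0.58  -1.214  1.658  0.761  1.215  0.415]
```

Emit:
step_arm:
  targets:
    - [0.5,0,-2.3,0,0,0,0.7]
    - [0.5,0,-2.3,0,0,0,0.7]
    - [0.4,0,-1.8,0,0,0,0.7]
    - [0.3,0,-1.3,0,0,0,0.7]
    - [0,0,0,0,0,0,0.7]

```text
time: 28.78
position: [0.5934, 0.331, 0.0615]
tool_rot: [0.077, 2.931, -0.013]
ft_force: [-0.3, 0.1, 0.0]
grip_width: 0.696
grip_force: 0.0
```

Emit:
step_arm:
  targets:
    - [0,0,0,0,0,0,0.7]
    - [0,0,0,0,0,0,0.7]
    - [0,0,0,0,0,0,0.4]
    - [0,0,0,0,0,0,0.4]
    - [0,0,0,0,0,0,0.4]
  force: 35

```text
time: 29.2
position: [0.5945, 0.3324, 0.0647]
tool_rot: [0.077, 2.927, -0.009]
ft_force: [1.0, -0.6, -0.2]
grip_width: 0.553
grip_force: 0.0
```

Emit:
step_arm:
  targets:
    - [0,0,0,0,0,0,0.4]
    - [0,0,0,0,0,0,0.4]
    - [0,0,0,0,0,0,0.4]
    - [0,0,0,0,0,0,0.4]
    - [0,0,0,0,0,0,0.4]

```text
time: 29.62
position: [0.5944, 0.3319, 0.0644]
tool_rot: [0.077, 2.927, -0.011]
ft_force: [-1.3, -2.3, 5.1]
grip_width: 0.52
grip_force: 35.0
```

Emit:
step_arm:
  targets:
    - [-0.2,0,1,0,0,0,0.4]
    - [-0.5,0,2.5,0,0,0,0.4]
    - [-0.6,0,3,0,0,0,0.4]
    - [-0.6,0,3.5,0,0,0,0.4]
    - [0,0,3.5,0,0,0,0.4]

```text
time: 30.03
position: [0.5726, 0.3323, 0.1991]
tool_rot: [0.073, 2.931, -0.011]
ft_force: [1.1, 0.7, -3.3]
grip_width: 0.513
grip_force: 35.0
```

Emit:
step_arm:
  targets:
    - [0,0,3.5,0.2,3,0,0.4]
    - [0,0,3.5,0.2,3,0,0.4]
    - [0,0,1,0.2,3,0,0.4]
    - [0,0,0,0.2,3.1,0,0.4]
    - [0,0,0,0,0,0,0.4]

```text
time: 30.45
position: [0.5775, 0.331, 0.2786]
tool_rot: [-0.089, -3.14, -0.005]
ft_force: [0.9, -1.6, -3.3]
grip_width: 0.513
grip_force: 35.0
```

```bash
python3 - <<'E'
from h import *
s=ctrl.get_state();print(s["position"],s["joint_positions"].round(3));print(R.from_rotvec(s["tool_rot"]).as_matrix().round(3))
E
```

```text
[0.5775466  0.33098998 0.27862453] [ 0.222  0.624 -1.25   1.291  0.587  1.616  0.585]
[[-0.998  0.056 -0.   ]
 [ 0.056  0.998  0.003]
 [ 0.     0.003 -1.   ]]
```

Emit:
step_arm:
  targets:
    - [-0.3,-1.5,0,0,0,0.3,0.4]
    - [-0.8,-3.2,0,0,0,0.3,0.4]
    - [-0.8,-3.6,0,0,0,0.3,0.4]
    - [-0.8,-3.6,0,0,0,0.3,0.4]
    - [-0.8,-3.6,0,0,0,0.3,0.4]

```text
time: 30.87
position: [0.5384, 0.1758, 0.2767]
tool_rot: [-0.039, -3.14, -0.001]
ft_force: [0.2, -1.5, -1.5]
grip_width: 0.511
grip_force: 35.0
```

Emit:
step_arm:
  targets:
    - [-0.8,-3.6,0,0,0,0.3,0.4]
    - [-0.8,-3.6,0,0,0,0.3,0.4]
    - [-0.8,-3.6,0,0,0,0.3,0.4]
    - [-0.8,-3.6,0,0,0,0.3,0.4]
    - [-0.8,-3.6,0,0,0,0.3,0.4]

```text
time: 31.28
position: [0.4984, -0.0043, 0.2766]
tool_rot: [0.0, -3.141, 0.0]
ft_force: [-0.5, -0.3, -2.0]
grip_width: 0.51
grip_force: 35.0
```

Emit:
step_arm:
  targets:
    - [-0.8,-3.6,0,0,0,0.3,0.4]
    - [-0.8,-3.6,0,0,0,0.3,0.4]
    - [-0.8,-3.6,0,0,0,0.3,0.4]
    - [-0.8,-3.6,0,0,0,0.3,0.4]
    - [-0.8,-3.6,0,0,0,0.3,0.4]

```text
time: 31.7
position: [0.4583, -0.1842, 0.2773]
tool_rot: [0.04, -3.14, 0.002]
ft_force: [1.6, 0.8, -2.6]
grip_width: 0.516
grip_force: 35.0
```

Emit:
step_arm:
  targets:
    - [-0.8,-3.6,0,0,0,0.3,0.4]
    - [-0.8,-3.6,0,0,0,0.3,0.4]
    - [-0.8,-3.2,0,0,0,0.3,0.4]
    - [-0.4,-1.5,0,0,0,0,0.4]
    - [0,0,0,0,0,0,0.4]

```text
time: 32.12
position: [0.4291, -0.3062, 0.2767]
tool_rot: [0.054, -3.14, -0.003]
ft_force: [-0.5, 0.1, -3.1]
grip_width: 0.508
grip_force: 35.0
```

Emit:
step_arm:
  targets:
    - [0,0,0,0,0,0,0.4]
    - [0,0,0,0,0,0,0.4]
    - [0,0,0,0,0,0,0.4]
    - [0,0,0,0,0,0,0.4]
    - [0,0,0,0,0,0,0.4]

```text
time: 32.53
position: [0.4326, -0.3009, 0.2788]
tool_rot: [-0.068, 3.14, 0.001]
ft_force: [-0.0, -0.2, -2.9]
grip_width: 0.515
grip_force: 35.0
```

```bash
python3 - <<'E'
from h import *
s=ctrl.get_state();print(s["position"],s["joint_positions"].round(3));print(R.from_rotvec(s["tool_rot"]).as_matrix().round(3))
im,d,c=shot("top","t7")
cv2.imwrite("pics/t7c.png",cv2.resize(im[120:280,380:520],None,fx=4,fy=3.7,interpolation=cv2.INTER_CUBIC)[...,::-1])
E
```

```text
[ 0.43263116 -0.30086384  0.27882469] [ 1.58   0.13  -1.098  1.638  0.116  1.444  2.085]
[[-0.999 -0.043  0.001]
 [-0.043  0.999  0.001]
 [-0.001  0.001 -1.   ]]
```

View pics/t7c.png

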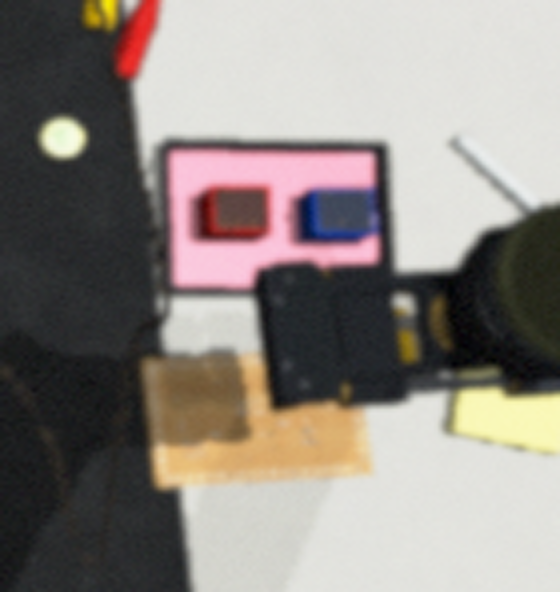

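Red (235,210) and blue (340,215) stand upright in the tray, and the part is held beside the board centre. Next I set it down.

Emit:
step_arm:
  targets:
    - [-0.6,-1.4,-2.5,0,0,0,0.4]
    - [-0.5,-1.3,-3.5,0,0,0,0.4]
    - [0,0,-4,0,0,0,0.4]
    - [0,0,-4,0,0,0,0.4]
    - [0,0,-4,0,0,0,0.4]

```text
time: 33.0
position: [0.4211, -0.3293, 0.0973]
tool_rot: [-0.064, 3.139, 0.001]
ft_force: [-0.3, -0.9, -3.5]
grip_width: 0.513
grip_force: 35.0
```

Emit:
step_arm:
  targets:
    - [0,0,-3,0,0,0,0.4]
    - [0,0,-2,0,0,0,0.4]
    - [0,0,-1,0,0,0,0.4]
    - [0,0,0,0,0,0,0.4]
    - [0,0,0,0,0,0,0.4]

```text
time: 33.42
position: [0.4219, -0.3291, 0.0394]
tool_rot: [-0.066, 3.139, 0.002]
ft_force: [0.3, -0.9, -2.1]
grip_width: 0.516
grip_force: 35.0
```

Needs −2.4 cm more.

Emit:
step_arm:
  targets:
    - [0,0,-0.9,0,0,0,0.4]
    - [0,0,-0.7,0,0,0,0.4]
    - [0,0,-0.5,0,0,0,0.4]
    - [0,0,-0.3,0,0,0,0.4]
    - [0,0,0,0,0,0,0.4]

```text
time: 33.83
position: [0.421, -0.3293, 0.016]
tool_rot: [0.065, -3.14, -0.001]
ft_force: [-4.1, 1.8, 9.7]
grip_width: 0.515
grip_force: 35.0
```

Emit:
step_arm:
  targets:
    - [0,0,0,0,0,0,0.4]
    - [0,0,0,0,0,0,0.4]
    - [0,0,0,0,0,0,0.65]
    - [0,0,0,0,0,0,0.65]
    - [0,0,0,0,0,0,0.65]

```text
time: 34.25
position: [0.4216, -0.3293, 0.0151]
tool_rot: [-0.065, 3.139, 0.001]
ft_force: [0.1, 0.8, 0.5]
grip_width: 0.622
grip_force: 0.0
```

Emit:
step_arm:
  targets:
    - [0,0,0,0,0,0,0.65]
    - [0,0,0,0,0,0,0.65]
    - [0,0,0,0,0,0,0.65]
    - [0,0,1,0,0,0,0.65]
    - [0,0,3,0,0,0,0.65]

```text
time: 34.67
position: [0.4185, -0.3271, 0.0522]
tool_rot: [0.065, -3.137, -0.012]
ft_force: [-1.2, -0.5, 0.2]
grip_width: 0.654
grip_force: 0.0
```

Emit:
step_arm:
  targets:
    - [0,0,4,0,0,0,0.65]
    - [0,0,4,0,0,0,0.65]
    - [0,0,3,0,0,-1,0.65]
    - [0,0,0,0,0,-2,0.65]
    - [0,0,0,0,0,-2,0.65]

```text
time: 35.08
position: [0.4226, -0.3299, 0.1679]
tool_rot: [0.074, 3.136, -0.004]
ft_force: [-0.5, 0.1, -0.9]
grip_width: 0.651
grip_force: 0.0
```

```bash
python3 - <<'E'
from h import *
im,d,c=shot("wrist","w8");s=ctrl.get_state();print(s["position"],s["joint_positions"].round(3),s["grip_width"],np.degrees(2*np.arctan2(*s["tool_rot"][1::-1])))
cv2.imwrite("pics/w8c.png",im[...,::-1])
E
```

```text
[ 0.42183802 -0.3294273   0.1666909 ] [ 1.547  0.242 -1.046  1.785  0.221  1.238  1.963] 0.6496225663013122 177.1910832391829
```

View pics/w8c.png

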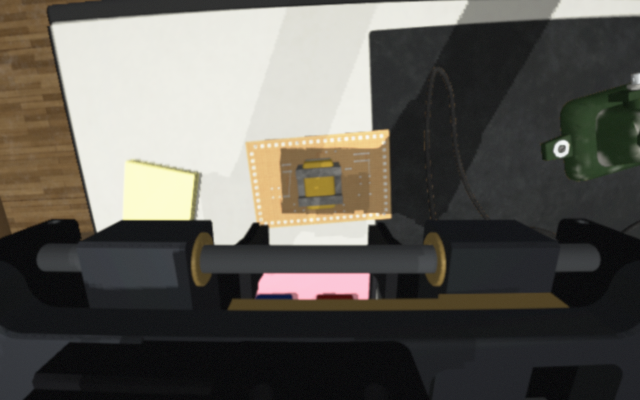

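The grey and yellow part stands square in the middle of the board at (320,185). Red comes next.

Emit:
step_arm:
  targets:
    - [3.5,0.3,0,0,0,0.6,0.62]
    - [4,0.3,0,0,0,0,0.62]
    - [4,0.3,0,0,0,0,0.62]
    - [3,0.3,0,0,0,0,0.62]
    - [1.3,0,-2,0,0,0,0.62]

```text
time: 35.55
position: [0.5857, -0.3147, 0.1481]
tool_rot: [0.048, 3.132, 0.003]
ft_force: [0.1, -0.4, 1.4]
grip_width: 0.623
grip_force: 0.0
```

Emit:
step_arm:
  targets:
    - [0,0,-3,0,0,0,0.62]
    - [0,0,-2,0,0,0,0.62]
    - [0,0,0,0,0,0,0.62]
    - [0,0,0,0,0,0,0.62]
    - [0,0,0,0,0,0,0.62]

```text
time: 35.97
position: [0.5799, -0.3172, 0.0963]
tool_rot: [0.055, 3.138, 0.002]
ft_force: [0.0, 0.3, 0.6]
grip_width: 0.618
grip_force: 0.0
```

```bash
python3 - <<'E'
from h import *
im,d,c=shot("wrist","w9");s=ctrl.get_state();print(s["position"],np.degrees(2*np.arctan2(*s["tool_rot"][1::-1])),s["joint_positions"].round(2))
for n,P,col in(("red",[.5796,-.3176,.041],RED),("blue",[.5768,-.3907,.041],BLUE)):
    x,y=proj(c,P)[0].astype(int);print(n,x,y,plane_rect(im,d,c,*col,(max(x-60,0),max(y-45,0),x+60,min(y+45,245))))
E
```

```text
[ 0.58012648 -0.31744853  0.09682736] 177.96982070309542 [ 1.13  0.6  -0.93  1.54  0.5   1.24  1.66]
red 318 211 (np.float64(0.04071018749801286), ((0.5792647004127502, -0.3184788227081299), (0.04287134110927582, 0.03881889954209328), 87.74858093261719), 1910)
blue 222 211 (np.float64(0.04067833306915107), ((0.5756441354751587, -0.39037206768989563), (0.04503452777862549, 0.03970255330204964), 88.14179229736328), 2186)
```

Emit:
step_arm:
  targets:
    - [0,0,-2.5,0,0,0,0.62]
    - [0,0,-2,0,0,0,0.62]
    - [0,0,-1.6,0,0,0,0.62]
    - [0,0,-1.0,0,0,0,0.62]
    - [0,0,-0.5,0,0,0,0.62]

```text
time: 36.43
position: [0.5787, -0.3172, 0.018]
tool_rot: [0.056, 3.141, 0.003]
ft_force: [-0.7, 0.0, -0.4]
grip_width: 0.619
grip_force: 0.0
```

Emit:
step_arm:
  targets:
    - [0,0,0,0,0,0,0.62]
    - [0,0,0,0,0,0,0.62]
    - [0,0,0,0,0,0,0.62]
    - [0,0,0,0,0,0,0.4]
    - [0,0,0,0,0,0,0.4]
  force: 30

```text
time: 36.85
position: [0.5797, -0.3172, 0.0196]
tool_rot: [0.055, 3.139, 0.001]
ft_force: [-0.4, -0.7, -0.9]
grip_width: 0.541
grip_force: 0.0
```

Emit:
step_arm:
  targets:
    - [0,0,0,0,0,0,0.4]
    - [0,0,0,0,0,0,0.4]
    - [0,0,0,0,0,0,0.4]
    - [0,0,0,0,0,0,0.4]
    - [0,0,0,0,0,0,0.4]

```text
time: 37.27
position: [0.5796, -0.3173, 0.0195]
tool_rot: [0.055, 3.139, 0.001]
ft_force: [-0.9, -1.1, 5.6]
grip_width: 0.516
grip_force: 30.0
```

Emit:
step_arm:
  targets:
    - [0,0,1,0,0,0,0.4]
    - [0,0,3,0,0,0,0.4]
    - [0,0,4,0,0,0,0.4]
    - [0,0,4,0,0,0,0.4]
    - [0,0,4,0,0,0,0.4]

```text
time: 37.68
position: [0.5781, -0.3164, 0.1795]
tool_rot: [-0.055, -3.14, -0.005]
ft_force: [0.4, -1.4, -2.8]
grip_width: 0.511
grip_force: 30.0
```

Emit:
step_arm:
  targets:
    - [0,0,4,0,0,0,0.4]
    - [0,0,4,0,0,0,0.4]
    - [-0.2,1.5,1,0,0,0,0.4]
    - [-0.5,3.0,0,0,0,-0.2,0.4]
    - [-0.5,3.8,0,0,0,-0.2,0.4]

```text
time: 38.1
position: [0.5665, -0.2357, 0.2685]
tool_rot: [0.075, 3.139, 0.002]
ft_force: [0.2, 0.6, -2.7]
grip_width: 0.517
grip_force: 30.0
```

Emit:
step_arm:
  targets:
    - [-0.5,3.8,0,0,0,-0.2,0.4]
    - [-0.5,3.8,0,0,0,-0.2,0.4]
    - [-0.5,3.8,0,0,0,-0.2,0.4]
    - [-0.5,3.8,0,0,0,-0.2,0.4]
    - [-0.5,3.8,0,0,0,-0.2,0.4]

```text
time: 38.52
position: [0.5405, -0.0417, 0.2675]
tool_rot: [-0.094, -3.139, -0.002]
ft_force: [1.5, -0.5, -1.9]
grip_width: 0.511
grip_force: 30.0
```

Emit:
step_arm:
  targets:
    - [-0.5,3.8,0,0,0,-0.2,0.4]
    - [-0.5,3.8,0,0,0,-0.2,0.4]
    - [-0.5,3.8,0,0,0,-0.2,0.4]
    - [-0.5,3.8,0,0,0,-0.2,0.4]
    - [-0.5,3.8,0,0,0,-0.2,0.4]

```text
time: 38.93
position: [0.5154, 0.1477, 0.2678]
tool_rot: [-0.122, -3.139, 0.0]
ft_force: [0.8, 0.8, -2.8]
grip_width: 0.518
grip_force: 30.0
```

Emit:
step_arm:
  targets:
    - [-0.5,3.8,0,0,0,-0.2,0.4]
    - [-0.5,3.8,0,0,0,-0.2,0.4]
    - [-0.5,3.8,0,0,0,0,0.4]
    - [-0.5,3.8,0,0,0,0,0.4]
    - [-0.4,3.0,0,0,0,0,0.4]

```text
time: 39.35
position: [0.4906, 0.331, 0.2676]
tool_rot: [-0.128, -3.138, -0.002]
ft_force: [0.1, 0.2, -2.5]
grip_width: 0.514
grip_force: 30.0
```

Emit:
step_arm:
  targets:
    - [0,1.0,-3,0,0,0,0.4]
    - [0,0,-4,0,0,0,0.4]
    - [0,0,-3,0,0,0,0.4]
    - [0,0,0,0,0,0,0.4]
    - [0,0,0,0,0,0,0.4]

```text
time: 39.77
position: [0.4916, 0.337, 0.1671]
tool_rot: [-0.131, -3.136, 0.001]
ft_force: [0.8, 0.6, -0.6]
grip_width: 0.514
grip_force: 30.0
```

Emit:
step_arm:
  targets:
    - [0,0,0,0,0,0,0.4]
    - [0,0,0,0,0,0,0.4]
    - [0,0,0,0,0,0,0.4]
    - [0,0,0,0,0,0,0.4]
    - [0,0,0,0,0,0,0.4]

```text
time: 40.18
position: [0.4937, 0.3382, 0.1698]
tool_rot: [0.133, 3.136, 0.003]
ft_force: [-0.4, -0.2, -1.4]
grip_width: 0.516
grip_force: 30.0
```

```bash
python3 - <<'E'
from h import *
s=ctrl.get_state();print(s["position"],np.degrees(2*np.arctan2(*s["tool_rot"][1::-1])),s["joint_positions"].round(3))
E
```

```text
[0.49367593 0.33819279 0.16979367] 175.14803269164503 [ 0.238  0.467 -1.134  1.629  0.435  1.323  0.522]
```

Emit:
step_arm:
  targets:
    - [-0.6,0.2,-2,0,0,0,0.4]
    - [0,0,-3,0,0,0,0.4]
    - [0,0,-3,0,0,0,0.4]
    - [0,0,-1.5,0,0,0,0.4]
    - [0,0,0,0,0,0,0.4]

```text
time: 40.6
position: [0.4854, 0.338, 0.0704]
tool_rot: [-0.132, -3.135, 0.003]
ft_force: [-0.3, -1.1, -3.0]
grip_width: 0.515
grip_force: 30.0
```

Emit:
step_arm:
  targets:
    - [0,0,0,0,0,0,0.4]
    - [0,0,0,0,0,0,0.4]
    - [0,0,0,0,0,0,0.4]
    - [0,0,0,0,0,0,0.4]
    - [0,0,0,0,0,0,0.4]

```text
time: 41.02
position: [0.4878, 0.3404, 0.0749]
tool_rot: [0.132, 3.136, 0.004]
ft_force: [-0.7, 0.6, -3.5]
grip_width: 0.519
grip_force: 30.0
```

Another −2.6 cm in z, then release.

Emit:
step_arm:
  targets:
    - [0,0,-1.0,0,0,0,0.4]
    - [0,0,-0.7,0,0,0,0.4]
    - [0,0,-0.5,0,0,0,0.4]
    - [0,0,-0.3,0,0,0,0.4]
    - [0,0,-0.15,0,0,0,0.4]

```text
time: 41.43
position: [0.4865, 0.3393, 0.0474]
tool_rot: [-0.132, -3.138, 0.002]
ft_force: [-5.0, -6.7, 15.7]
grip_width: 0.516
grip_force: 30.0
```

Emit:
step_arm:
  targets:
    - [0,0,0,0,0,0,0.4]
    - [0,0,0,0,0,0,0.4]
    - [0,0,0,0,0,0,0.4]
    - [0,0,0,0,0,0,0.4]
    - [0,0,0,0,0,0,0.4]

```text
time: 41.85
position: [0.4866, 0.3396, 0.0475]
tool_rot: [0.132, 3.139, -0.0]
ft_force: [-3.3, -3.2, 6.1]
grip_width: 0.511
grip_force: 30.0
```

Emit:
step_arm:
  targets:
    - [0,0,0,0,0,0,0.65]
    - [0,0,0,0,0,0,0.65]
    - [0,0,0,0,0,0,0.65]
    - [0,0,0,0,0,0,0.65]
    - [0,0,0,0,0,0,0.65]

```text
time: 42.27
position: [0.4873, 0.3402, 0.0472]
tool_rot: [0.132, 3.137, 0.003]
ft_force: [0.9, -0.1, -0.2]
grip_width: 0.647
grip_force: 0.0
```

Emit:
step_arm:
  targets:
    - [0,0,1,0,0,0,0.65]
    - [0,0,3,0,0,0,0.65]
    - [0,0,3,0,0,0,0.65]
    - [0,0,0,0,0,0,0.65]
    - [0,0,0,0,0,0,0.65]

```text
time: 42.68
position: [0.4883, 0.3412, 0.1197]
tool_rot: [0.132, 3.134, 0.006]
ft_force: [-0.7, 0.2, -0.5]
grip_width: 0.653
grip_force: 0.0
```

```bash
python3 - <<'E'
from h import *
im,d,c=shot("wrist","w10");s=ctrl.get_state();print(s["position"],np.degrees(2*np.arctan2(*s["tool_rot"][1::-1])))
x,y=proj(c,[.4888,.3395,.0686])[0].astype(int);print(x,y,plane_rect(im,d,c,*RED,(x-55,y-40,x+55,min(y+40,245))))
im,d,c=shot("top","t10");print("top",plane_rect(im,d,c,*RED,(190,203,235,223),.006))
E
```

```text
[0.48756152 0.34016075 0.11805807] 175.1675153567685
316 214 (np.float64(0.06861530296598059), ((0.4859134554862976, 0.33847346901893616), (0.04314854368567467, 0.03878678008913994), 85.11683654785156), 1740)Traceback (most recent call last):
  File "<stdin>", line 4, in <module>
  File "h.py", line 36, in plane_rect
    ys,xs=np.nonzero(q);P=depthpts(c,np.c_[xs,ys],d);z=np.median(P[:,2])
                          ~~~~~~~~^^^^^^^^^^^^^^^^^^
  File "h.py", line 19, in depthpts
    d,o=rays(c,uv); uv=np.int64(np.round(np.float64(uv).reshape(-1,2))); return o+d*dep[uv[:,1],uv[:,0]][:,None]
        ~~~~^^^^^^
  File "h.py", line 14, in rays
    K,D,W=c; n=cv2.undistortPoints(np.float64(uv).reshape(-1,1,2),K,D)[:,0]
               ~~~~~~~~~~~~~~~~~~~^^^^^^^^^^^^^^^^^^^^^^^^^^^^^^^^^^^^
cv2.error: OpenCV(4.12.0) /io/opencv/modules/calib3d/src/undistort.dispatch.cpp:347: error: (-215:Assertion failed) CV_IS_MAT(_src) && CV_IS_MAT(_dst) && (_src->rows == 1 || _src->cols == 1) && (_dst->rows == 1 || _dst->cols == 1) && _src->cols + _src->rows - 1 == _dst->rows + _dst->cols - 1 && (CV_MAT_TYPE(_src->type) == CV_32FC2 || CV_MAT_TYPE(_src->type) == CV_64FC2) && (CV_MAT_TYPE(_dst->type) == CV_32FC2 || CV_MAT_TYPE(_dst->type) == CV_64FC2) in function 'cvUndistortPointsInternal'
```

Emit:
step_arm:
  targets:
    - [0,0,4,0,0,0,0.62]
    - [0,0,4,0,0,0,0.62]
    - [0,0,4,0,0,0,0.62]
    - [0.2,-1.5,3,0,0,0,0.62]
    - [0.5,-3.8,0,0,0,0.2,0.62]

```text
time: 43.2
position: [0.493, 0.2945, 0.273]
tool_rot: [0.11, 3.133, 0.016]
ft_force: [0.2, 1.1, 0.4]
grip_width: 0.619
grip_force: 0.0
```

Emit:
step_arm:
  targets:
    - [0.5,-3.8,0,0,0,0.2,0.62]
    - [0.5,-3.8,0,0,0,0.2,0.62]
    - [0.5,-3.8,0,0,0,0.2,0.62]
    - [0.5,-3.8,0,0,0,0.2,0.62]
    - [0.5,-3.8,0,0,0,0.2,0.62]

```text
time: 43.62
position: [0.5185, 0.0947, 0.2661]
tool_rot: [-0.099, -3.139, -0.001]
ft_force: [0.6, -0.4, 0.6]
grip_width: 0.62
grip_force: 0.0
```

Emit:
step_arm:
  targets:
    - [0.5,-3.8,0,0,0,0.2,0.62]
    - [0.5,-3.8,0,0,0,0.2,0.62]
    - [0.5,-3.8,0,0,0,0.2,0.62]
    - [0.5,-3.8,0,0,0,0.2,0.62]
    - [0.5,-3.8,0,0,0,0.2,0.62]

```text
time: 44.03
position: [0.5433, -0.0953, 0.2661]
tool_rot: [-0.073, -3.14, -0.002]
ft_force: [1.8, -0.9, -0.7]
grip_width: 0.618
grip_force: 0.0
```

Emit:
step_arm:
  targets:
    - [0.5,-3.8,0,0,0,0.2,0.62]
    - [0.5,-3.8,0,0,0,0.2,0.62]
    - [0.5,-3.8,0,0,0,0.1,0.62]
    - [0.5,-3.8,0,0,0,0,0.62]
    - [0.5,-3.8,0,0,0,0,0.62]

```text
time: 44.45
position: [0.5684, -0.2851, 0.2655]
tool_rot: [-0.059, -3.14, -0.004]
ft_force: [-0.5, -0.3, 0.8]
grip_width: 0.622
grip_force: 0.0
```

Emit:
step_arm:
  targets:
    - [0,-3.6,-2,0,0,0,0.62]
    - [0,-3,-4,0,0,0,0.62]
    - [0,0,-4,0,0,0,0.62]
    - [0,0,-3,0,0,0,0.62]
    - [0,0,-2,0,0,0,0.62]

```text
time: 44.87
position: [0.5662, -0.3437, 0.1179]
tool_rot: [-0.06, -3.136, -0.009]
ft_force: [0.1, 0.7, 0.4]
grip_width: 0.623
grip_force: 0.0
```

Emit:
step_arm:
  targets:
    - [0,0,0,0,0,0,0.62]
    - [0,0,0,0,0,0,0.62]
    - [0,0,0,0,0,0,0.62]
    - [0,0,0,0,0,0,0.62]
    - [0,0,0,0,0,0,0.62]

```text
time: 45.28
position: [0.5703, -0.3442, 0.1259]
tool_rot: [0.058, 3.137, -0.0]
ft_force: [-0.6, -0.1, -0.2]
grip_width: 0.621
grip_force: 0.0
```

```bash
python3 - <<'E'
from h import *
s=ctrl.get_state();print(s["position"],np.degrees(2*np.arctan2(*s["tool_rot"][1::-1])),s["joint_positions"].round(3))
im,d,c=shot("top","t11");print("top",plane_rect(im,d,c,*RED,(190,203,235,223),.006))
E
```

```text
[ 0.57029016 -0.3441803   0.12589802] 177.88960376658088 [ 1.183  0.597 -0.957  1.503  0.496  1.297  1.708]
top (np.float64(0.06813942677740126), ((0.4870740473270416, 0.33630359172821045), (0.041979242116212845, 0.03358352929353714), 88.67225646972656), 195)
```

Emit:
step_arm:
  targets:
    - [0.4,-2.5,0,0,0,0,0.62]
    - [0.3,-2.1,0,0,0,0,0.62]
    - [0,0,-2,0,0,0,0.62]
    - [0,0,-2,0,0,0,0.62]
    - [0,0,0,0,0,0,0.62]

```text
time: 45.75
position: [0.574, -0.3898, 0.0806]
tool_rot: [-0.059, -3.138, -0.006]
ft_force: [-1.1, 0.8, -1.4]
grip_width: 0.621
grip_force: 0.0
```

Emit:
step_arm:
  targets:
    - [0,0,0,0,0,0,0.62]
    - [0,0,0,0,0,0,0.62]
    - [0,0,0,0,0,0,0.62]
    - [0,0,0,0,0,0,0.62]
    - [0,0,0,0,0,0,0.62]

```text
time: 46.17
position: [0.5767, -0.3901, 0.0851]
tool_rot: [0.058, 3.139, 0.001]
ft_force: [0.8, -0.3, 0.3]
grip_width: 0.621
grip_force: 0.0
```

```bash
python3 - <<'E'
from h import *
a=load("top0","top");b=load("t11","top")
c=a[2]
for im in(a[0],b[0]):
    q=im[196:226,195:235].astype(float);w=np.clip(q[...,0]-q[...,1]-20,0,None);v,u=np.mgrid[196:226,195:235]
    m=cv2.inRange(cv2.cvtColor(im,cv2.COLOR_RGB2HSV),*RED)[196:226,195:235]>0;m&=v>203
    p=[u[m].mean(),v[m].mean()];print(p,m.sum(),onplane(c,[p],.0686).round(4))
s=ctrl.get_state();print(s["position"])
E
```

```text
[np.float64(208.7486033519553), np.float64(211.85474860335196)] 179 [[0.4874 0.3379 0.0686]]
[np.float64(209.22471910112358), np.float64(212.1067415730337)] 178 [[0.4867 0.3366 0.0686]]
[ 0.57672014 -0.39010435  0.08507553]
```

Emit:
step_arm:
  targets:
    - [0,0,-2.5,0,0,0,0.62]
    - [0,0,-2,0,0,0,0.62]
    - [0,0,-1.2,0,0,0,0.62]
    - [0,0,-0.8,0,0,0,0.62]
    - [0,0,0,0,0,0,0.62]

```text
time: 46.58
position: [0.5752, -0.3895, 0.0172]
tool_rot: [-0.058, -3.14, -0.005]
ft_force: [-0.5, 0.7, -0.6]
grip_width: 0.623
grip_force: 0.0
```

Emit:
step_arm:
  targets:
    - [0,0,0,0,0,0,0.62]
    - [0,0,0,0,0,0,0.62]
    - [0,0,0,0,0,0,0.4]
    - [0,0,0,0,0,0,0.4]
    - [0,0,0,0,0,0,0.4]

```text
time: 47.0
position: [0.5767, -0.3904, 0.0199]
tool_rot: [0.058, 3.139, 0.001]
ft_force: [0.0, -0.3, 2.2]
grip_width: 0.517
grip_force: 30.0
```

Emit:
step_arm:
  targets:
    - [0,0,0,0,0,0,0.4]
    - [0,0,0,0,0,0,0.4]
    - [0,0,0,0,0,0,0.4]
    - [0,0,0,0,0,0,0.4]
    - [0,0,0,0,0,0,0.4]

```text
time: 47.42
position: [0.5767, -0.3903, 0.0199]
tool_rot: [0.058, 3.139, 0.001]
ft_force: [-0.7, -0.3, 5.0]
grip_width: 0.513
grip_force: 30.0
```

Emit:
step_arm:
  targets:
    - [0,0,1,0,0,0,0.4]
    - [0,0,3,0,0,0,0.4]
    - [0,0,4,0,0,0,0.4]
    - [0,0,4,0,0,0,0.4]
    - [0,0,4,0,0,0,0.4]

```text
time: 47.83
position: [0.5753, -0.3894, 0.1799]
tool_rot: [-0.057, -3.141, -0.005]
ft_force: [0.7, -0.7, -0.8]
grip_width: 0.515
grip_force: 30.0
```

Emit:
step_arm:
  targets:
    - [0,0,4,0,0,0,0.4]
    - [0,0,4,0,0,0,0.4]
    - [-0.3,1.5,1,0,0,0,0.4]
    - [-0.6,3.0,0,0,0,-0.2,0.4]
    - [-0.75,3.8,0,0,0,-0.2,0.4]

```text
time: 48.25
position: [0.5593, -0.3088, 0.2693]
tool_rot: [0.077, 3.138, 0.002]
ft_force: [0.0, -0.1, -1.5]
grip_width: 0.517
grip_force: 30.0
```

Emit:
step_arm:
  targets:
    - [-0.75,3.8,0,0,0,-0.2,0.4]
    - [-0.75,3.8,0,0,0,-0.2,0.4]
    - [-0.75,3.8,0,0,0,-0.2,0.4]
    - [-0.75,3.8,0,0,0,-0.2,0.4]
    - [-0.75,3.8,0,0,0,-0.2,0.4]

```text
time: 48.67
position: [0.5209, -0.1149, 0.2682]
tool_rot: [-0.097, -3.14, -0.002]
ft_force: [0.1, 0.6, -0.9]
grip_width: 0.513
grip_force: 30.0
```

Emit:
step_arm:
  targets:
    - [-0.75,3.8,0,0,0,-0.2,0.4]
    - [-0.75,3.8,0,0,0,-0.2,0.4]
    - [-0.75,3.8,0,0,0,-0.2,0.4]
    - [-0.75,3.8,0,0,0,-0.2,0.4]
    - [-0.75,3.8,0,0,0,-0.2,0.4]

```text
time: 49.08
position: [0.4833, 0.0749, 0.2683]
tool_rot: [0.124, 3.139, -0.001]
ft_force: [0.4, 0.3, -1.6]
grip_width: 0.517
grip_force: 30.0
```

Emit:
step_arm:
  targets:
    - [-0.75,3.8,0,0,0,-0.1,0.4]
    - [-0.75,3.8,0,0,0,-0.1,0.4]
    - [-0.75,3.8,0,0,0,0,0.4]
    - [-0.75,3.8,0,0,0,0,0.4]
    - [-0.75,3.8,0,0,0,0,0.4]

```text
time: 49.5
position: [0.4461, 0.2642, 0.2687]
tool_rot: [0.131, 3.137, -0.001]
ft_force: [0.7, -0.2, -0.4]
grip_width: 0.512
grip_force: 30.0
```

Emit:
step_arm:
  targets:
    - [-0.75,3.8,0,0,0,0,0.4]
    - [-0.4,2.8,0,0,0,0,0.4]
    - [0,0.9,-3,0,0,0,0.4]
    - [0,0,-4,0,0,0,0.4]
    - [0,0,-3,0,0,0,0.4]

```text
time: 49.92
position: [0.4338, 0.3389, 0.1665]
tool_rot: [-0.124, -3.139, -0.001]
ft_force: [0.5, -1.2, -0.9]
grip_width: 0.51
grip_force: 30.0
```

Emit:
step_arm:
  targets:
    - [0,0,0,0,0,0,0.4]
    - [0,0,0,0,0,0,0.4]
    - [0,0,0,0,0,0,0.4]
    - [0,0,0,0,0,0,0.4]
    - [0,0,0,0,0,0,0.4]

```text
time: 50.33
position: [0.4368, 0.3387, 0.171]
tool_rot: [0.13, 3.135, 0.005]
ft_force: [0.2, -0.3, -1.3]
grip_width: 0.509
grip_force: 30.0
```

```bash
python3 - <<'E'
from h import *
s=ctrl.get_state();print(s["position"],np.degrees(2*np.arctan2(*s["tool_rot"][1::-1])),s["joint_positions"].round(3))
E
```

```text
[0.43676863 0.33867984 0.17102708] 175.23498210146025 [ 0.321  0.374 -1.231  1.739  0.369  1.287  0.495]
```

Emit:
step_arm:
  targets:
    - [-0.1,0,-2,0,0,0,0.4]
    - [0,0,-3,0,0,0,0.4]
    - [0,0,-3,0,0,0,0.4]
    - [0,0,-1.7,0,0,0,0.4]
    - [0,0,0,0,0,0,0.4]

```text
time: 50.75
position: [0.4336, 0.3361, 0.0695]
tool_rot: [-0.131, -3.136, 0.002]
ft_force: [-0.5, -0.4, -1.1]
grip_width: 0.515
grip_force: 30.0
```

Emit:
step_arm:
  targets:
    - [0,0,0,0,0,0,0.4]
    - [0,0,0,0,0,0,0.4]
    - [0,0,0,0,0,0,0.4]
    - [0,0,0,0,0,0,0.4]
    - [0,0,0,0,0,0,0.4]

```text
time: 51.17
position: [0.4354, 0.3384, 0.073]
tool_rot: [0.13, 3.136, 0.004]
ft_force: [0.4, 0.3, -0.5]
grip_width: 0.515
grip_force: 30.0
```

Emit:
step_arm:
  targets:
    - [0,0,-1.0,0,0,0,0.4]
    - [0,0,-0.7,0,0,0,0.4]
    - [0,0,-0.4,0,0,0,0.4]
    - [0,0,-0.2,0,0,0,0.4]
    - [0,0,-0.1,0,0,0,0.4]

```text
time: 51.58
position: [0.4339, 0.3373, 0.0478]
tool_rot: [-0.129, -3.138, 0.002]
ft_force: [-3.5, -4.3, 12.3]
grip_width: 0.511
grip_force: 30.0
```

Emit:
step_arm:
  targets:
    - [0,0,0,0,0,0,0.4]
    - [0,0,0,0,0,0,0.4]
    - [0,0,0,0,0,0,0.4]
    - [0,0,0,0,0,0,0.4]
    - [0,0,0,0,0,0,0.4]

```text
time: 52.0
position: [0.4346, 0.3381, 0.0479]
tool_rot: [0.129, 3.138, 0.002]
ft_force: [-1.9, -0.8, 1.4]
grip_width: 0.511
grip_force: 30.0
```

Release, rise, and move back to view with the normal camera height.

Emit:
step_arm:
  targets:
    - [0,0,0,0,0,0,0.65]
    - [0,0,0,0,0,0,0.65]
    - [0,0,0,0,0,0,0.65]
    - [0,0,0,0,0,0,0.65]
    - [0,0,0,0,0,0,0.65]

```text
time: 52.42
position: [0.4348, 0.3381, 0.0479]
tool_rot: [0.129, 3.138, 0.003]
ft_force: [0.3, 0.3, -0.1]
grip_width: 0.646
grip_force: 0.0
```

Emit:
step_arm:
  targets:
    - [0,0,1,0,0,0,0.65]
    - [0,0,3,0,0,0,0.65]
    - [0,0,4,0,0,0,0.65]
    - [0,0,4,0,0,0,0.65]
    - [0,0,4,0,0,0,0.65]

```text
time: 52.83
position: [0.434, 0.3382, 0.2102]
tool_rot: [0.128, 3.138, 0.003]
ft_force: [1.3, -0.3, 0.7]
grip_width: 0.651
grip_force: 0.0
```

Emit:
step_arm:
  targets:
    - [1.5,-1,3,0,0,0,0.65]
    - [3,-2,1,0,0,0,0.65]
    - [2.5,-2,0,0,0,0,0.65]
    - [0,0,0,0,0,0,0.65]
    - [0,0,0,0,0,0,0.65]

```text
time: 53.25
position: [0.5065, 0.2861, 0.2482]
tool_rot: [0.137, 3.138, 0.003]
ft_force: [-0.6, -0.2, 0.1]
grip_width: 0.651
grip_force: 0.0
```

Emit:
step_arm:
  targets:
    - [0,0,0,0,0,0,0.65]
    - [0,0,0,0,0,0,0.65]
    - [0,0,0,0,0,0,0.65]
    - [0,0,0,0,0,0,0.65]
    - [0,0,0,0,0,0,0.65]

```text
time: 53.67
position: [0.504, 0.2886, 0.2479]
tool_rot: [0.127, 3.138, 0.002]
ft_force: [-0.5, -0.6, 0.3]
grip_width: 0.652
grip_force: 0.0
```

```bash
python3 - <<'E'
from h import *
im,d,c=shot("wrist","w12");s=ctrl.get_state();print(s["position"],s["joint_positions"].round(2))
for n,P,col in(("red",[.4885,.339,.0686],RED),("blue",[.436,.3385,.0686],BLUE)):
    x,y=proj(c,P)[0].astype(int);print(n,x,y,plane_rect(im,d,c,*col,(x-40,max(y-24,0),x+40,min(y+24,245))))
cv2.imwrite("pics/w12c.png",cv2.resize(im[0:245,170:470],None,fx=2.4,fy=2.4)[...,::-1])
E
```

```text
[0.50417004 0.28847203 0.24791713] [ 0.4   0.39 -1.22  1.56  0.37  1.45  0.65]
red 361 163 (np.float64(0.06835754907593841), ((0.48626866936683655, 0.3383313715457916), (0.0433308370411396, 0.03887845203280449), 85.4624252319336), 553)
blue 358 115 (np.float64(0.06849293652086602), ((0.4346191883087158, 0.33654409646987915), (0.044272128492593765, 0.03735082596540451), 85.53748321533203), 626)
```

View pics/w12c.png

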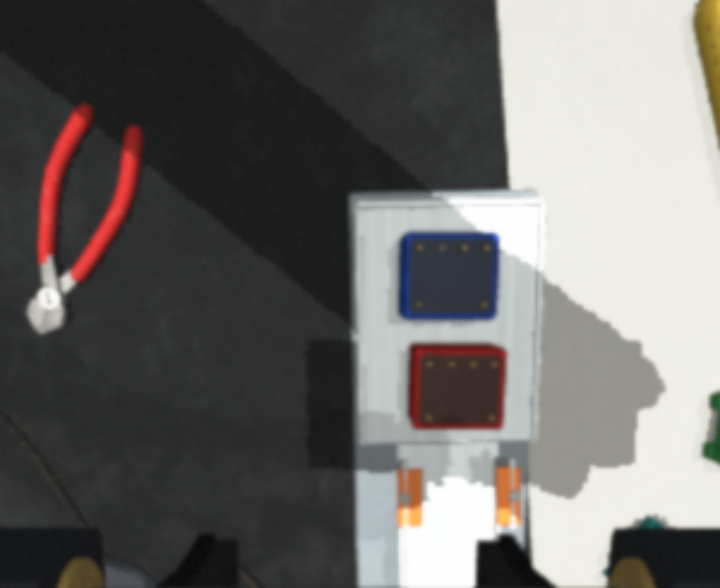

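Blue is in front at crop (449,276) and red behind it at (458,387), both upright on the shelf. I check them against the shelf's own edges, before and after.

```bash
python3 - <<'E'
from h import *
for tag in("w2","w12"):
    im,d,c=load(tag,"wrist");u,v=proj(c,[.46,.338,.05])[0].astype(int)
    g=np.array([[a,b] for b in range(max(v-90,0),min(v+90,230)) for a in range(u-80,u+80)]);P=depthpts(c,g,d)
    S=P[(P[:,2]>.031)&(P[:,2]<.042)&(abs(P[:,1]-.338)<.07)]
    e=lambda q:[(q[:,1].min()+q[:,1].max())/2,q[:,1].max()-q[:,1].min()]
    print(tag,"front x",np.median([S[abs(S[:,1]-y)<.002][:,0].min() for y in np.arange(.30,.38,.01)]).round(4),
      [np.round(e(S[abs(S[:,0]-x)<.003]),4).tolist() for x in(.41,.44,.46,.48,.505)])
    T=P[(P[:,2]>.064)&(P[:,2]<.072)&(abs(P[:,1]-.338)<.035)]
    for n,x0,x1 in(("blue",.40,.461),("red",.463,.512)):
        q=T[(T[:,0]>x0)&(T[:,0]<x1)];r=cv2.minAreaRect(np.float32(q[:,:2]));print(n,np.round(r[0],4),np.round(r[1],4),round(r[2],1))
a=load("top0","top")[0];im,d,c=shot("top","t12")
E
```

```text
w2 front x 0.3993 [[0.3435, 0.0935], [0.3413, 0.0933], [0.3402, 0.094], [0.3395, 0.0928], [0.3379, 0.0929]]
blue [0.4364 0.3403] [0.0445 0.0401] 85.1
red [0.4889 0.3407] [0.0442 0.0402] 83.5
w12 front x 0.3983 [[0.343, 0.0929], [0.3401, 0.092], [0.3392, 0.0932], [0.3383, 0.0922], [0.3363, 0.0922]]
blue [0.4346 0.3368] [0.0447 0.0376] 85.5
red [0.4866 0.3387] [0.044  0.0393] 85.6
```

```bash
python3 -c "
from bench import ctrl
print(ctrl.close_job())"
```

```text
the job is handed in; nothing more can be done
None
```

The job is handed in: the open-core transformer stands upright on the middle of the perfboard, and blue (front) and red (behind it) are back on the landing shelf, each within about 2 mm of where it stood by my camera checks, at about 54 s of the 150 s allowed; no verdict came back.

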